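Lock a weld coupon into the tilting fixture and hold it at the preset angle

ROBOT

A 7-joint arm with a two-finger parallel gripper is mounted at the origin on a cart in front of the work surface, level with it; the furniture and walls round the work are solid. World frame = base frame: x ahead of the robot, y to its left, z up, the work surface at z = 0. Lengths are in mm, angles in rad, forces in N, time in s.
With the tool pointing down it reaches from about 425 to 875 mm from the base axis. Payload 9.9 kg.
Tool frame: the origin (TCP) lies on the centre line of the jaws, within the pads' length; the fingertips stand 22 mm ahead of it and the grasp point (between the pads) lies 3 mm ahead of it; y points along the fingers, x is the direction in which the jaws open and shut, and the axes are right-handed (so a half turn about y gives the same grasp; the last joint's range is limited). The gripper opens to 85 mm and grips with 20 to 120 N. Pads are 22 mm wide; open, the fingers measure 114 mm over their backs; the gripper's body (76 mm by 85 mm) begins 54 mm behind the grasp point. The pads swing forward as they close: fully open they stand 13 mm farther back than shut.
Start: joints at [-1.323, 0.576, 0.025, 1.437, -0.015, 1.129, -0.057], TCP at [219.871, 638.19, 253.289] pointing down, gripper open.
Joint ranges: [-2.76, 2.76], [-0.34, 2.15], [-1.52, 1.57], [0.19, 2.46], [-1.09, 4.23], [0.17, 1.99], [-2.82, 2.82]. Speed limits (rad/s): [2.22, 2.22, 3.01, 3.01, 3.14, 3.14, 3.14].

INTERFACE

Orientations are given as a unit quaternion [w, x, y, z].
In Python, from station import * gives the robot as it stands.
- The arm moves only by the tool send_rows, never from a script. Its argument "motion" is a list of rows, each a list of 7 numbers: the finger opening in mm, from 0 to 85.4, then the shift along the tool's x, y, z in mm, then the turn, a rotation vector about the tool's x, y, z in degrees. A call has 1 to 10 rows; each row is the pose to reach, as a shift and turn from the pose commanded when the call began, along the tool's axes at that moment; what a row does not reach only later rows make up. A row lasts 1/8 s, in which the tool goes at most 62.5 mm and 10.7 degrees, less where a joint would pass 70% of its speed; a pose out of reach is approached as far as the arm can. A call with a gripper value outside its range is refused whole. The fingers move at their own pace and stop on an object; "force" is the grip in N (left out, the last holds). Time passes only in rows, so rows that repeat a pose let the fingers close. It gives the time, the measured TCP pose, the force and the opening at its end, in the units of the state.
- observe(): the state, without advancing time (a new reading comes with each control period).
- grab_frame(name): name is "side" or "top" or "wrist"; returns a dict with "pixels" (480x640x3 uint8, red, green, blue), "fx", "fy", "cx", "cy" (pixels), "D" ([k1, k2, p1, p2, k3] as OpenCV has them; the pictures are not rectified), "R" (3x3) and "t" (3): a world point X has camera coordinates R X + t; the wrist camera has in their place "hand_eye" (4x4, takes a point from camera to tool coordinates, whose origin is the TCP and whose axes are the tool frame's). Camera axes: x right, y down, z forward; pixel columns grow to the right and rows downward; lengths in mm; the calibration is good to about 2 mm. A picture is of the moment at which its call begins: read the wrist's pose just before it. There is no depth.
- job_done(): hands the job in, once; it reports no verdict.
Trained networks look in a picture, given as the dict that the camera call returned (one of the last four; its "shot" number tells which), for a name from the list of things; names that differ only in an ending like _2 or _b are one class to them, and where a whole thing is asked for, a point or a joint stands for the part that bears it (a point fixed in the world has none). Each returns a list of dicts, best first, with "conf" (0 to 1); they miss things now and then, are a little off and sometimes report something else, mostly with a low value. They report only what shows in the picture. A call takes as long as a camera call. They do not tell look-alikes from the thing itself.
- masks_of(picture, label): "region" (480x640 bool, what is visible of it) and "box" ([centre column, centre row, width, height] in pixels, round what is visible of it).
The state is a dict: "time": time; "joints": joint angles; "qvel": joint speeds; "effort": joint torques, N m; "tcp_pos": TCP position; "tool_rot": TCP orientation; "wrist_force": force on the tool from outside, world axes, zero at the start; "moment": the same for the moment, N m; "gripper_width": finger opening in mm.
Only numpy, scipy, OpenCV 4.12 (cv2) and the standard library are available. Lean on these libraries where they do the work, as an engineer would, in place of code of your own. Each camera call takes 0.05 s, during which the arm holds its last target.

TASK

Lay the loose weld coupon flat in the pocket of the tilting fixture and swing the keeper lever fully shut over it. Then raise the hinged leaf by its bow handle until it stands at the same angle as the preset pointer, and finish while holding it there by the handle, because it falls back if let go. Do not shift the pointer, and leave the other things on the bench where they are.

Things in the scene. Friction and masses are not known exactly. Their poses are not given: they have to be found in the camera images.
- coupon_center (a point): Centre (half-way up) of the weld coupon: dark steel plate 70 x 60 x 10 mm with a low weld bead (2 mm) on top, 0.17 to 0.33 kg, lying flat and loose on the table. x runs along its 70 mm length, y along its 60 mm width, z up. Grasp it across the 60 mm width; a half turn makes no difference.
- coupon: The same coupon as a  origin at the centre of its underside, axes as above.
- pocket (a point): Centre of the pocket floor on the leaf's face, 34 mm above the table while flat. Leaf axes: x along the hinge line (away from the robot at yaw 0), y from hinge to handle, z out of the face. Pocket 74 (x) by 64 mm (y) between four L-shaped corner stops 10 mm high with flared tops; gaps of 48 mm in the x-long sides and 38 mm in the others. A seated coupon: 70 mm along x, centre 5 mm up.
- lever (a joint): Keeper lever; its axis stands on the leaf 62 mm along +x from the pocket centre. 0 to 0.3 at the start: open, arm along the leaf's +y; 1.57 fully shut (end stop): arm along -x, over the coupon. Positive is counter-clockwise from above. Stays where it is left; about 1.5 N at the pin swings it. The arm (14 mm wide) passes 13 to 19 mm above the pocket floor.
- lever_pin (a point): Point 8 mm below the top of the lever's upright round pin (12 mm diameter, from 19 to 48 mm above the pocket floor; this point is 40 mm above it), 45 mm from the lever's axis. Pinch it or push it sideways.
- leaf (a joint): Hinged leaf (flat grey steel plate 130 x 100 mm): 0 lying flat, grows as its handle side is raised, end stop at 1.35 rad. Swings freely: leaf, handle, lever and coupon weigh about 0.8 kg together and it falls back to 0 when let go (about 4 N upward at the handle carries it).
- leaf_hinge (a point): Point on the leaf's hinge axis, 30 mm above the table, 65 mm from the pocket centre along the leaf's -y (and 4 mm below its face). Axes as for the pocket: hinge axis along x, turning with the leaf.
- handle: Round grip sleeve of the bow handle at the leaf's free edge: origin at its middle; 14 mm diameter, 76 mm long along the leaf's x, between two side arms; it turns easily on its bar, so fingers can keep their direction as the leaf swings. 155 mm from the hinge axis along the leaf's y and 15 mm along z (45 mm above the table while flat). Over 30 mm free between it and the leaf; only table below.
- index_pin (a point): Tip of the small steel index pin that sticks out of the leaf's front edge, at 106 mm from the hinge axis and level with it; its axes are the leaf's.
- pointer (a joint): Preset steel pointer on the graduated arc at the fixture's robot-side end, 100 mm along -x from the pocket centre, turning about the leaf's hinge line: same zero and sense as the leaf joint (0 level, grows upward), preset between 0.5 and 0.95 rad; arc ticks every 15 degrees. When both values are equal the index pin stands level with the pointer's middle line.
- pointer_tip (a point): Tip end of the pointer, 100 mm from the hinge line; its y axis runs along the pointer, outwards. The arc's top is 130 mm above the table.
- flat_bar: Bystander: flat bar off-cut 20 x 170 x 8 mm; origin at the centre of its underside.
- pipe_ring: Bystander: pipe off-cut, 48 mm diameter, 34 mm high, standing; origin at the centre of its underside.
- hex_nut: Bystander: hex nut 24 x 27 x 14 mm; origin at the centre of its underside.
- pole_foot (a point): Foot of the pole of the fixed steel pole stand (37 mm diameter) bolted to the table behind the work, 0.52 m tall. Its clamp and a big slanting pipe fill the space from 90 mm nearer the robot to 130 mm beyond the pole, from 80 mm right to 300 mm left (+y) of it, upwards of 0.32 m above the table: keep the arm out of there, also on its first move from the left.
Not all that is in view belongs to the job. There is more than one size of the coupon; the job needs the larger.

How it is judged:
By the outcome, as a careful person would: the job done as asked, in the order asked, and still so for the second after the job is handed in, while the arm keeps its last pose, push and grip.
It also fails if it takes over 59 s, if anything falls off the work surface, if the arm or the gripper's body presses on something with over 40 N, if the wrist force passes 120 N, or if a joint passes its speed limit or range.

## Working session

There is one attempt and no reset: what is moved stays moved. The work goes in short steps, Python scripts to look and compute and a tool call to move; the robot and the scene stay as the last step left them, time stands still between calls to the robot, and variables do not carry over. Pictures are saved under pics/ and viewed, and the job is handed in when it is done.

Besides the shell and the picture viewer there is one more tool, called as name(argument=value, ...), one argument or row to a line, values as JSON. send_rows: Moves the arm, as the interface text tells. Its arguments: {"type":"object","properties":{"motion":{"type":"array","items":{"type":"array","items":{"type":"number"}}},"force":{"type":"number"}},"required":["motion"]}

```bash
ls; mkdir -p pics; python3 - <<'E'
from station import *
import cv2
s=observe(); print({k:(v if not hasattr(v,'tolist') else v.tolist()) for k,v in s.items()})
for n in ["side","top","wrist"]:
    f=grab_frame(n); cv2.imwrite(f"pics/{n}0.png",f["pixels"][:,:,::-1])
    print(n,{k:(v.tolist() if hasattr(v,'tolist') else v) for k,v in f.items() if k!="pixels"})
E
```

```text
pics
{'time': 0.0, 'joints': [-1.3228007063124405, 0.5765059304693877, 0.024822494717522795, 1.437899669261795, -0.014979350524318223, 1.1290045584155621, -0.05646996181741243], 'qvel': [0.0006625147728872719, -0.000161274682598654, -0.0010767545722897632, -0.0005325655351842154, -0.0004278193144647672, 4.342184000578972e-05, -2.619577282142319e-05], 'effort': [6.642270818701945e-05, -76.57538652420044, 2.2501878440380096, -28.59794318675995, 0.015274876495823264, 0.012522618344519287, -2.0564889950946963e-05], 'tcp_pos': [219.72739698217873, 637.7978403221729, 252.46269158067318], 'tool_rot': [-0.5753242101679438, 0.5760463300719487, 0.41014179189684336, -0.4110430504763674], 'wrist_force': [0.5473024659236563, -0.48055730386762474, 0.03660649408398241], 'moment': [0.007099219855062378, -0.04049159282313672, 0.04368011383594674], 'gripper_width': 85.33549001704561}
side {'fx': 489.2502045277418, 'fy': 489.2502045277418, 'cx': 319.3071513403592, 'cy': 238.61550315571122, 'D': [-0.051471420790683335, 0.0, 0.0, 0.0, 0.0], 'R': [[-0.9721217422682479, -0.23394689535072932, 0.015753360438
[... 427 characters left out ...]
0124148930836], [-0.9959037214807395, 0.007367844631484791, -0.09011932315713399], [0.09014343648850227, 0.0030082840838077827, -0.9959242496720897]], 't': [-13.360393207267627, 579.2002702393293, 1286.5492772712494], 'shot': 2}
wrist {'fx': 373.19648404885515, 'fy': 373.19648404885515, 'cx': 323.06342457924137, 'cy': 231.68684643484423, 'D': [-0.07958790038586205, 0.0, 0.0, 0.0, 0.0], 'hand_eye': [[0.9999999389234058, -4.262504597730827e-05, 0.0003468952105462342, 0.9151091891991259], [-0.00034365530506268746, -0.30073778730331846, 0.9537068025283935, -121.32545907201519], [6.367270173947799e-05, -0.9537068634916109, -0.30073778358360226, 77.1350893638741], [0.0, 0.0, 0.0, 1.0]], 'shot': 3}
```

View pics/side0.png

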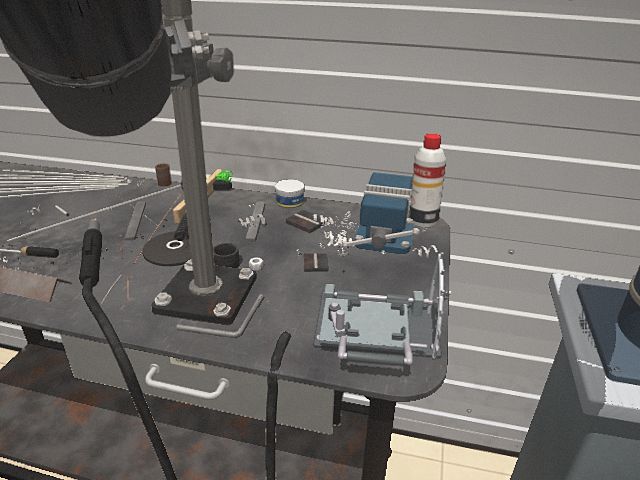

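View pics/top0.png

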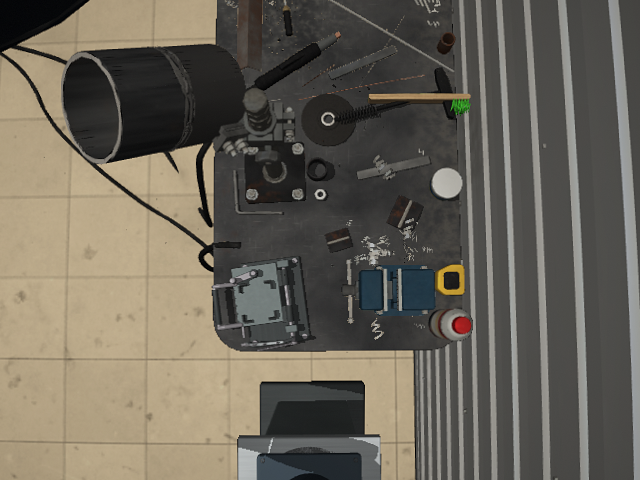

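View pics/wrist0.png

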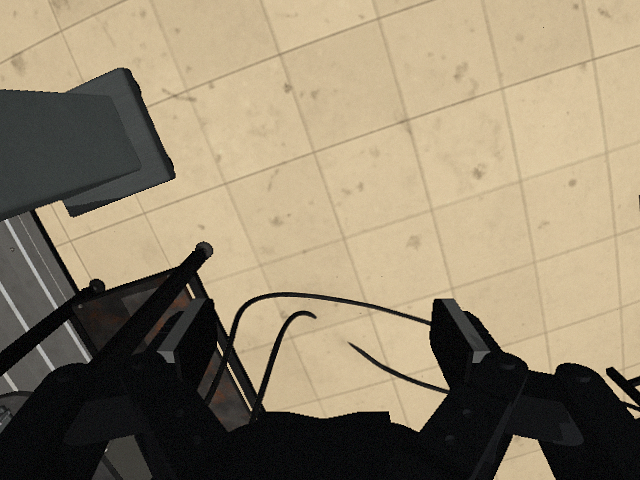

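```bash
cat > h.py <<'E'
import numpy as np, cv2
from scipy.spatial.transform import Rotation as Rot
from station import *
def K(f): return np.array([[f["fx"],0,f["cx"]],[0,f["fy"],f["cy"]],[0,0,1.]])
def rotq(q): return Rot.from_quat([q[1],q[2],q[3],q[0]])
def ext(f,s=None):
    if "R" in f: return np.array(f["R"]),np.array(f["t"])
    T=np.eye(4);T[:3,:3]=rotq(s["tool_rot"]).as_matrix();T[:3,3]=s["tcp_pos"]
    C=np.linalg.inv(T@np.array(f["hand_eye"])); return C[:3,:3],C[:3,3]
def proj(f,X,s=None):
    R,t=ext(f,s); p,_=cv2.projectPoints(np.array(X,float).reshape(-1,3),cv2.Rodrigues(R)[0],t,K(f),np.array(f["D"]));return p[:,0]
def back(f,uv,z,s=None):
    R,t=ext(f,s); n=cv2.undistortPoints(np.array(uv,float).reshape(-1,1,2),K(f),np.array(f["D"]))[:,0]
    d=np.c_[n,np.ones(len(n))]@R; c=-R.T@t; return c+d*((z-c[2])/d[:,2])[:,None]
def crop(f,c0,r0,w,h,sc,name):
    im=f["pixels"][r0:r0+h,c0:c0+w,::-1]; cv2.imwrite("pics/"+name,cv2.resize(im,None,fx=sc,fy=sc,interpolation=cv2.INTER_CUBIC))
E
python3 - <<'E'
from h import *
f=grab_frame("top"); g=grab_frame("side")
crop(f,205,190,250,170,3.2,"topc.png"); crop(g,150,170,310,210,2.5,"sidec.png")
for fr,n,z in((f,"top",0),(g,"side",0)):
  for L in ["coupon","pocket","lever","lever_pin","leaf","handle","index_pin","pointer","pointer_tip","flat_bar","pipe_ring","hex_nut","leaf_hinge","coupon_center"]:
    for m in masks_of(fr,L)[:3]:
        rc=np.argwhere(m["region"]); c=rc.mean(0)[::-1]
        box=cv2.minAreaRect(rc[:,::-1].astype(np.float32)); 
        print(n,L,round(m["conf"],2),np.round(m["box"]),len(rc),c.round(1),back(fr,[c],z)[0].round(0))
E
```

```text
top coupon 0.83 [340. 242.  27.  24.] 436 [337.7 240. ] [589. -70.   0.]
top coupon 0.77 [404. 212.  36.  37.] 835 [404.1 213.1] [ 650. -222.    0.]
top pocket 0.88 [252. 299.  83.  69.] 3512 [256.1 296.1] [463. 116.   0.]
top pocket 0.57 [246. 276.  30.  21.] 208 [244.1 276.3] [508. 143.   0.]
top lever 0.71 [247. 276.  32.  14.] 183 [243.8 276.7] [507. 144.   0.]
top lever 0.54 [252. 301.  79.  76.] 3568 [255.8 296.5] [463. 116.   0.]
top lever 0.25 [316. 168.  16.  23.] 123 [315.6 167.7] [757. -21.   0.]
top lever_pin 0.52 [244. 277.  25.  16.] 200 [244.1 276.5] [508. 143.   0.]
top leaf 0.89 [251. 299.  86.  79.] 3840 [255.  296.7] [462. 118.   0.]
top leaf 0.18 [245. 276.  28.  14.] 186 [243.2 276.7] [507. 145.   0.]
top handle 0.77 [219. 308.  12.  40.] 227 [216.7 307.6] [438. 205.   0.]
top index_pin 0.66 [254. 295.  78.  66.] 3537 [255.7 296.3] [463. 117.   0.]
top pointer 0.62 [291. 345.   3.   3.] 4 [292.2 342.8] [359.  35.   0.]
top flat_bar 0.65 [395. 164.  77.  24.] 685 [393.8 167. ] [ 757. -201.    0.]
top pipe_ring 0.6 [319. 169.  19.  27.] 170 [317.  170.3] [751. -24.
[... 1004 characters left out ...]
_tip 0.49 [444. 298.  18.  10.] 60 [444.2 295.8] [348. -30.   0.]
side flat_bar 0.68 [256. 222.  19.  37.] 251 [254.7 222.3] [ 757. -196.    0.]
side pipe_ring 0.68 [227. 255.  24.  25.] 553 [226.4 254.9] [764. -56.   0.]
side pipe_ring 0.16 [305. 223.  35.  22.] 479 [304.4 220.9] [ 654. -231.    0.]
side hex_nut 0.67 [258. 262.  14.  12.] 149 [256.  263.7] [698. -42.   0.]
side leaf_hinge 0.57 [374. 327. 109.  78.] 5532 [368.  325.7] [465.  81.   0.]
side coupon_center 0.75 [315. 262.  21.  19.] 415 [315.7 262. ] [590. -77.   0.]
side coupon_center 0.7 [305. 224.  36.  24.] 537 [304.5 220.9] [ 654. -231.    0.]
side coupon_center 0.2 [372. 327. 107.  77.] 5484 [367.7 325.7] [466.  82.   0.]
```

View pics/topc.png

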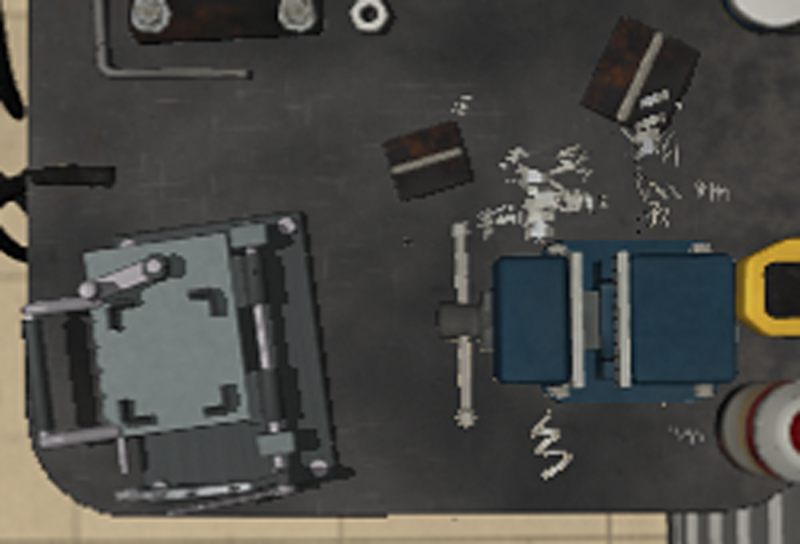

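View pics/sidec.png

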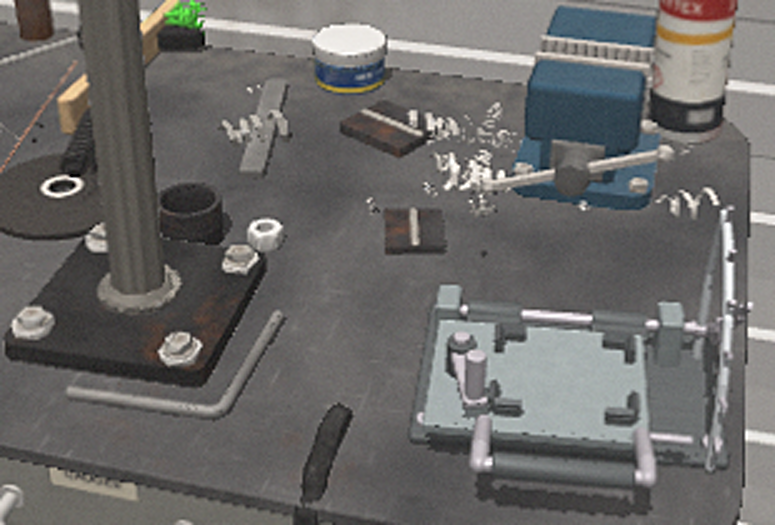

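```bash
cat >> h.py <<'E'
def off(cmdp,cmdR,p,R):
    "shift (tool axes) and rotvec deg from pose (cmdp,cmdR) to (p,R)"
    return (cmdR.inv().apply(np.array(p)-cmdp)).round(1), np.degrees((cmdR.inv()*R).as_rotvec()).round(1)
def down(yaw):
    "tool pointing down, tool x (jaws) at world angle yaw (rad)"
    x=np.array([np.cos(yaw),np.sin(yaw),0]); y=np.array([0,0,-1.]); return Rot.from_matrix(np.c_[x,y,np.cross(x,y)])
E
python3 - <<'E'
from h import *
s=observe(); f=grab_frame("top"); g=grab_frame("side")
R=rotq(s["tool_rot"]); print(R.as_matrix().round(3))
c=np.array([(118,315),(207,300),(222,400),(137,412)])/3.2+[205,190]
P=back(f,c,40); print(P.round(1),P.mean(0))
q=np.array([(25,312),(40,440),(155,266),(88,290),(262,245),(280,430)])/3.2+[205,190]
for a,z in zip(q,[45,45,60,82,34,34]): print(back(f,[a],z).round(1))
for fr,L,z in ((f,"coupon",5),):
  for m in masks_of(fr,L)[:2]:
    rc=np.argwhere(m["region"])[:,::-1].astype(float); W=back(fr,rc,z)[:,:2]
    r=cv2.minAreaRect(W.astype(np.float32)); print(r)
W=back(g,np.argwhere(masks_of(g,"coupon_center")[1]["region"])[:,::-1],5)[:,:2];print(cv2.minAreaRect(W.astype(np.float32)))
print(proj(f,[[720,60,0]]),back(f,[[275,172]],0))
E
```

```text
[[ 0.326 -0.    -0.945]
 [ 0.945  0.     0.326]
 [ 0.    -1.     0.   ]]
[[480.4 142.8  40. ]
 [490.2  81.8  40. ]
 [422.1  71.6  40. ]
 [414.2 129.7  40. ]] [451.71769589 106.46209329  40.        ]
[[482.7 205.9  45. ]]
[[395.7 195.2  45. ]]
[[512.9 115.3  60. ]]
[[496.4 157.5  82. ]]
[[528.   44.3  34. ]]
[[401.2  32.4  34. ]]
((589.2365112304688, -69.22926330566406), (44.47844696044922, 51.55467987060547), 17.863338470458984)
((648.5442504882812, -222.15663146972656), (59.95581817626953, 70.95346069335938), 65.16868591308594)
((588.4542236328125, -68.53229522705078), (43.48334503173828, 58.686607360839844), 15.072856903076172)
[[280.55563926 183.690483  ]] [[747.40335611  72.762073     0.        ]]
```

```bash
python3 - <<'E'
from h import *
s=observe(); R=rotq(s["tool_rot"])
print(off(np.array([219.871,638.19,253.289]),R,[440,112,300],down(np.radians(98))))
E
```

```text
(array([-425.8,  -46.7, -379.5]), array([  0., -27.,  -0.]))
```

send_rows(
  motion=[
    [85, -20, -5, -18, 0, -1, 0],
    [85, -60, -15, -53, 0, -4, 0],
    [85, -108, -25, -96, 0, -7, 0],
    [85, -156, -30, -139, 0, -10, 0],
    [85, -204, -35, -182, 0, -13, 0],
    [85, -252, -40, -225, 0, -16, 0],
    [85, -300, -44, -268, 0, -19, 0],
    [85, -348, -47, -310, 0, -22, 0],
    [85, -390, -47, -348, 0, -25, 0],
    [85, -426, -47, -380, 0, -27, 0],
  ],
)

```text
time: 3.1
tcp_pos: [441.0, 109.3, 300.8]
tool_rot: [-0.464, 0.464, 0.534, -0.533]
wrist_force: [1.2, 0.3, -0.0]
gripper_width: 85.0
```

```bash
cat > look.py <<'E'
import sys,pickle
from h import *
n=sys.argv[1]
s=observe(); f=grab_frame("wrist"); pickle.dump((s,f),open("last.pkl","wb"))
print(s["time"],np.round(s["tcp_pos"],1),np.round(s["joints"],3),np.round(s["wrist_force"],1),round(s["gripper_width"],1)); print(rotq(s["tool_rot"]).as_matrix().round(4).tolist())
cv2.imwrite(f"pics/{n}.png",f["pixels"][:,:,::-1])
for L in sys.argv[2:]:
    for m in masks_of(f,L)[:2]:
        rc=np.argwhere(m["region"])[:,::-1]; print(L,round(m["conf"],2),np.round(m["box"]),len(rc),rc.mean(0).round(1),back(f,[rc.mean(0)],40,s).round(1))
E
python3 look.py w1 leaf lever lever_pin handle index_pin pointer pointer_tip pocket
```

```text
3.1 [441.  109.3 300.8] [-0.444  0.201  0.12   1.917 -0.028  1.024  1.399] [ 1.2  0.3 -0. ] 85.0
[[-0.1396, 0.0012, -0.9902], [0.9902, 0.0003, -0.1396], [0.0001, -1.0, -0.0012]]
leaf 0.91 [333. 194. 164. 151.] 14386 [323.8 207.3] [[457.9 113.6  40. ]]
leaf 0.32 [292. 102.  82.  10.] 373 [285.8 101.4] [[357.6  61.9  40. ]]
lever 0.72 [342. 258.  60.  25.] 951 [341.8 257.3] [[511.1 141.   40. ]]
lever_pin 0.84 [342. 256.  57.  24.] 877 [341.1 257.1] [[510.9 140.3  40. ]]
lever_pin 0.74 [336. 194. 170. 154.] 14393 [324.1 207.3] [[457.9 113.9  40. ]]
handle 0.94 [409. 204.  18.  77.] 899 [407.8 203. ] [[440.8 200.5  40. ]]
index_pin 0.65 [336. 193. 169. 152.] 14745 [324.6 207.1] [[457.6 114.4  40. ]]
pointer 0.73 [289. 102.  84.   8.] 421 [285.9 101.3] [[357.6  62.   40. ]]
pointer 0.52 [342. 257.  60.  26.] 1001 [340.5 257. ] [[510.9 139.6  40. ]]
pointer_tip 0.98 [292. 102.  80.  12.] 443 [286.  101.3] [[357.5  62.1  40. ]]
pocket 0.94 [336. 193. 166. 154.] 14474 [324.1 207.3] [[457.9 113.9  40. ]]
```

View pics/w1.png

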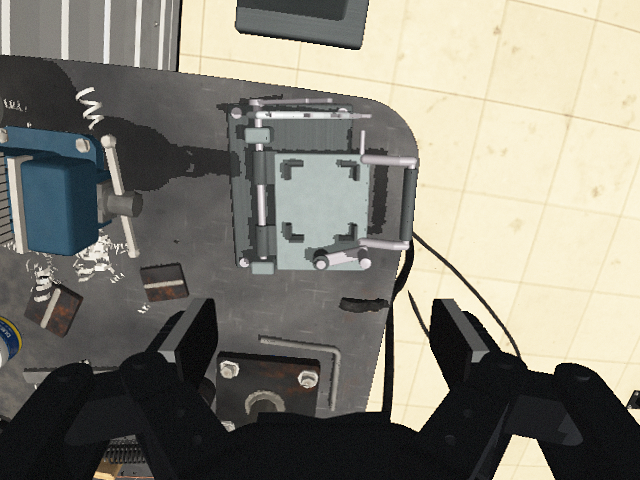

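```bash
python3 - <<'E'
from h import *
import pickle
s,f=pickle.load(open("last.pkl","rb"))
crop(f,225,85,200,190,4,"w1c.png"); crop(f,10,250,190,90,4,"w1d.png")
E
```

```text
(no output)
```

View pics/w1c.png

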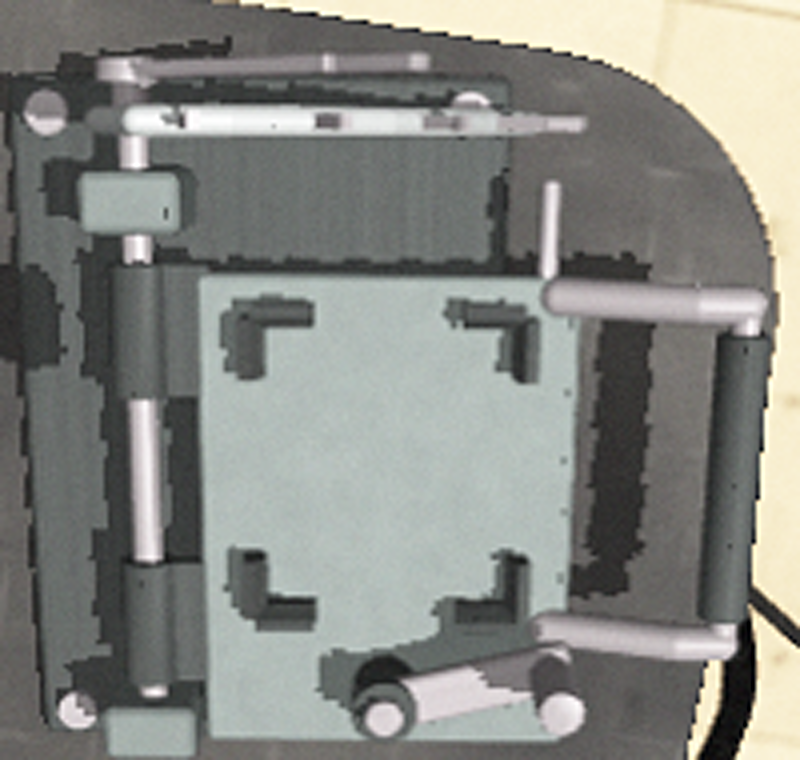

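View pics/w1d.png

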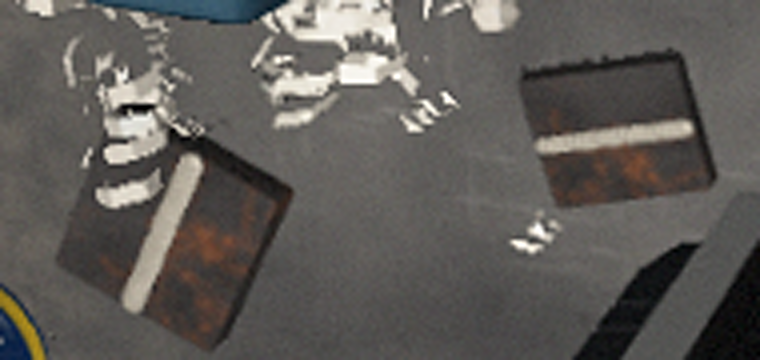

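```bash
cat > fit.py <<'E'
from h import *
import pickle
from scipy.optimize import least_squares
s,f=pickle.load(open("last.pkl","rb"))
F=[((202,278),(-65,-50,0)),((578,275),(-65,50,0)),((210,740),(65,-50,0)),((565,738),(65,50,0)),((743,337),(-38,90,11)),((725,622),(38,90,11))]
uv=np.array([a for a,_ in F])/4.+[225,85]; L=np.array([b for _,b in F],float)
def W(p,L):
    c,sn=np.cos(p[2]),np.sin(p[2]); return np.c_[p[0]+c*L[:,0]-sn*L[:,1],p[1]+sn*L[:,0]+c*L[:,1],34+L[:,2]]
r=least_squares(lambda p:(proj(f,W(p,L),s)-uv).ravel(),[452,106,.14])
print(r.x,np.degrees(r.x[2]));print(r.fun.reshape(-1,2).round(2))
T=np.array([(62,0,30),(17,45,40),(-37,-32,0),(37,32,0),(37,32,10),(-37,-32,10),(-37,-32,0),(-100,-65,-4)],float)
print(((proj(f,W(r.x,T),s)-[225,85])*4).round(0))
for n in("top","side"):
    g=grab_frame(n); 
    im=g["pixels"][:,:,::-1].copy()
    im=cv2.resize(im,None,fx=4,fy=4,interpolation=cv2.INTER_CUBIC)
    for l in [[-65,-50,0],[-65,50,0],[65,-50,0],[65,50,0],[-38,90,11],[38,90,11]]:
        q=proj(g,W(r.x,np.array([l],float)))[0]*4+2; cv2.circle(im,(int(q[0]),int(q[1])),3,(0,0,255),-1)
    q=(proj(g,W(r.x,np.zeros((1,3))))[0]*4).astype(int)
    cv2.imwrite(f"pics/ov_{n}.png",im[max(0,q[1]-260):q[1]+300,q[0]-350:q[0]+350])
E
python3 fit.py
```

```text
[4.64551681e+02 1.13052559e+02 1.77188069e-01] 10.152128554570655
[[-4.09 -2.11]
 [-0.64 -5.05]
 [ 2.84 -0.73]
 [ 2.74 -3.28]
 [-1.32  6.08]
 [ 1.    5.17]]
[[399. 766.]
 [575. 609.]
 [262. 375.]
 [511. 633.]
 [514. 646.]
 [259. 381.]
 [262. 375.]
 [119. 131.]]
```

View pics/ov_top.png

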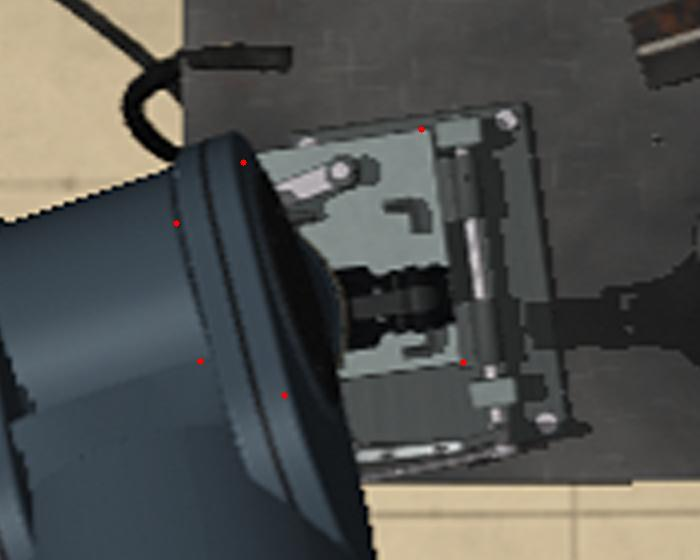

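View pics/ov_side.png

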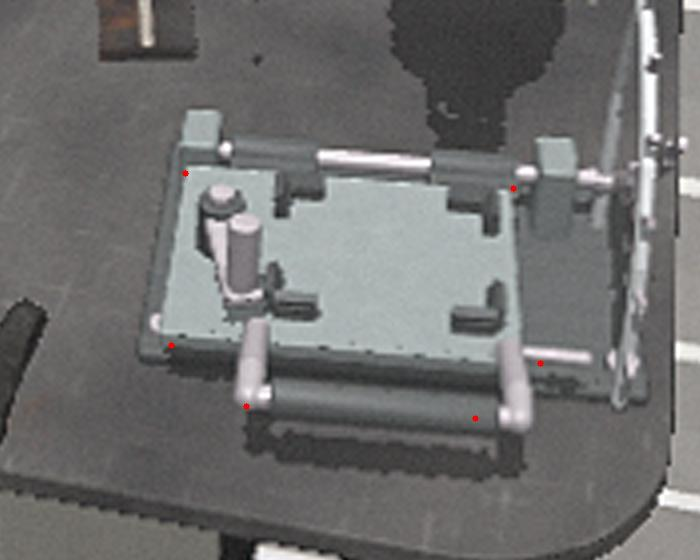

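```bash
python3 - <<'E'
import re
t=open('fit.py').read()
t=t.replace("r=least_squares(lambda p:(proj(f,W(p,L),s)-uv).ravel(),[452,106,.14])",
"""M=np.array([[1,0]]*4+[[0,1]]*2,float)
# lever axis as extra feature: cap centre (382,716) at (62,0,~24); fit leaf offset, handle offset
def LL(p):
    l=L.copy(); l[:,0]+=M@p[3:5]; return np.r_[l,[[62,0,24]]]
uv2=np.r_[uv,[np.array([384,716])/4.+[225,85]]]
r=least_squares(lambda p:(proj(f,W(p,LL(p)),s)-uv2).ravel(),[452,106,.14,20,0]); L=LL(r.x)""")
t=t.replace("for l in [[-65,-50,0],[-65,50,0],[65,-50,0],[65,50,0],[-38,90,11],[38,90,11]]:","for l in L.tolist()+[[sx*37,sy*32,0] for sx in(1,-1) for sy in (1,-1)]:")
open('fit.py','w').write(t)
E
python3 fit.py
```

```text
[4.53121280e+02 1.11004293e+02 1.37645965e-01 1.47962527e+01
 1.98425732e+00] 7.886532849372251
[[-2.05 -0.97]
 [ 1.27  0.01]
 [ 0.17  0.29]
 [-0.09  0.99]
 [ 0.16  0.11]
 [-0.34 -0.13]
 [ 0.88  0.  ]]
[[387. 725.]
 [572. 571.]
 [265. 326.]
 [505. 598.]
 [508. 609.]
 [262. 331.]
 [265. 326.]
 [130.  73.]]
```

View pics/ov_side.png

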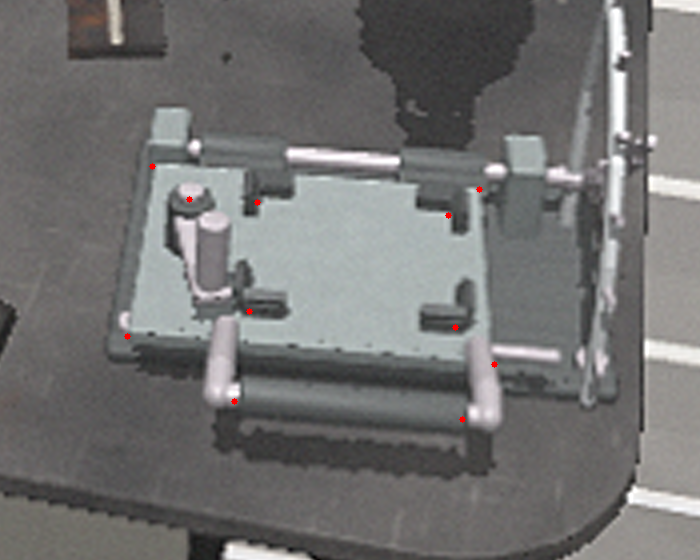

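```bash
cat > go.py <<'E'
import sys
from h import *
# args: x y z yawdeg ... groups of 4
s=observe(); R=rotq(s["tool_rot"]); p=np.array(s["tcp_pos"]); print(s["time"],p.round(1),np.degrees(np.arctan2(*R.as_matrix()[[1,0],0])).round(2),np.round(s["wrist_force"],1),round(s["gripper_width"],1))
a=np.array(sys.argv[1:],float).reshape(-1,4)
for g in a: print(*off(p,R,g[:3],down(np.radians(g[3]))))
E
python3 go.py 475 -130 290 82 640 -218 200 65
```

```text
3.75 [440.2 112.2 300.3] 98.05 [0.6 0.8 1. ] 84.6
[-244.7   10.3   -0.5] [-0.  16.1  0. ]
[-354.9  100.3 -151.6] [-0.  33.1 -0. ]
```

send_rows(
  motion=[
    [85, -25, 0, 0, 0, 2, 0],
    [85, -70, 2, 0, 0, 5, 0],
    [85, -120, 4, 0, 0, 8, 0],
    [85, -170, 6, 0, 0, 11, 0],
    [85, -220, 10, -5, 0, 14, 0],
    [85, -260, 20, -30, 0, 18, 0],
    [85, -290, 40, -65, 0, 22, 0],
    [85, -320, 65, -105, 0, 26, 0],
    [85, -343, 88, -135, 0, 30, 0],
    [85, -355, 100, -152, 0, 33, 0],
  ],
)

```text
time: 5.0
tcp_pos: [640.4, -221.2, 198.3]
tool_rot: [0.597, -0.597, -0.378, 0.379]
wrist_force: [0.2, -0.5, 0.0]
gripper_width: 84.8
```

send_rows(
  motion=[
    [85, 0, 0, 0, 0, 0, 0],
    [85, 0, 0, 0, 0, 0, 0],
  ],
)

```text
time: 5.25
tcp_pos: [639.4, -219.4, 200.7]
tool_rot: [-0.596, 0.596, 0.38, -0.38]
wrist_force: [1.5, 0.4, 0.3]
gripper_width: 84.9
```

```bash
python3 look.py w2 coupon; python3 - <<'E'
from h import *
import pickle
s,f=pickle.load(open("last.pkl","rb"))
for m in masks_of(f,"coupon")[:2]:
    W=back(f,np.argwhere(m["region"])[:,::-1],10,s)[:,:2];print(cv2.minAreaRect(W.astype(np.float32)))
crop(f,200,90,260,190,3,"w2c.png")
E
```

```text
5.25 [ 639.4 -219.4  200.7] [ 0.063  0.646  0.35   1.511 -0.243  1.028  1.608] [1.5 0.4 0.3] 84.9
[[0.4228, -0.0003, -0.9062], [0.9062, -0.0003, 0.4228], [-0.0004, -1.0, 0.0001]]
coupon 0.82 [463.  75.  84.  88.] 3826 [464.7  75.3] [[586.8 -81.7  40. ]]
coupon 0.65 [326. 216.  73.  83.] 4891 [326.7 216.8] [[ 640.6 -215.7   40. ]]
((589.0802001953125, -70.84309387207031), (46.07398986816406, 53.40098190307617), 16.9762020111084)
((646.5865478515625, -219.94313049316406), (60.10462188720703, 70.86170959472656), 64.79459381103516)
```

View pics/w2.png

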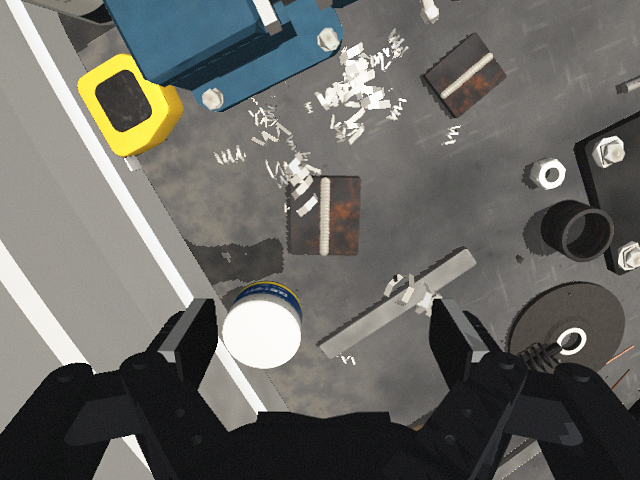

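View pics/w2c.png

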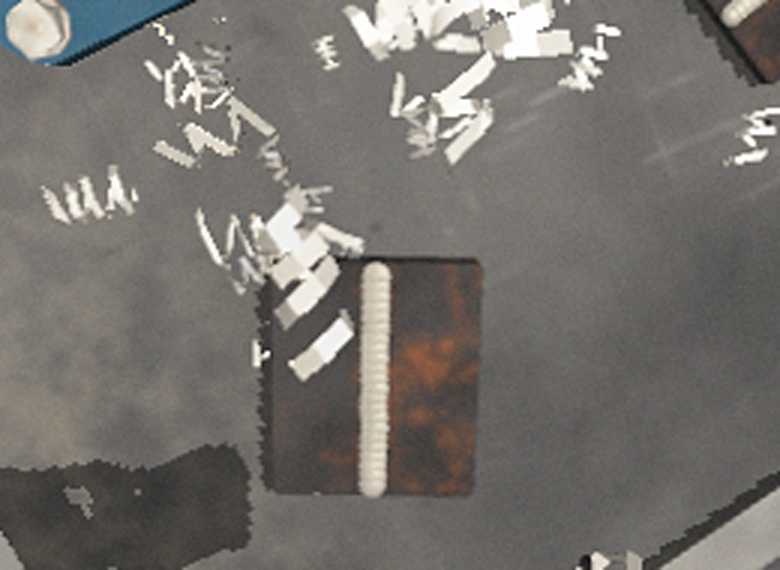

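```bash
python3 - <<'E'
from h import *
import pickle
s,f=pickle.load(open("last.pkl","rb"))
c=np.array([(376,378),(272,262),(480,262),(272,494),(480,494)])/3.+[200,90]
P=back(f,c,10,s); print(P.round(1)); print(back(f,[(262,330)],45,s))
E
python3 go.py 647 -219.5 40 65
```

```text
[[ 646.9 -219.7   10. ]
 [ 604.1 -231.9   10. ]
 [ 628.7 -179.1   10. ]
 [ 666.3 -262.8   10. ]
 [ 692.5 -206.6   10. ]]
[[ 706.86525402 -307.4752611    45.        ]]
5.4 [ 639.9 -218.7  201.4] 65.01 [-0.7 -0.  -0.6] 85.1
[  2.3 161.4  -6.6] [0.1 0.  0. ]
```

send_rows(
  motion=[
    [85, 1, 30, -3, 0, 0, 0],
    [85, 2, 80, -6, 0, 0, 0],
    [85, 2, 130, -7, 0, 0, 0],
    [85, 2, 160, -7, 0, 0, 0],
    [85, 2, 172, -7, 0, 0, 0],
    [85, 2, 177.5, -7, 0, 0, 0],
    [85, 2, 177.5, -7, 0, 0, 0],
    [50, 2, 177.5, -7, 0, 0, 0],
    [50, 2, 177.5, -7, 0, 0, 0],
    [50, 2, 177.5, -7, 0, 0, 0],
  ],
  force=60,
)

```text
time: 6.65
tcp_pos: [648.0, -220.3, 24.6]
tool_rot: [-0.596, 0.597, 0.38, -0.379]
wrist_force: [-2.7, 1.2, 10.1]
gripper_width: 57.3
```

send_rows(
  motion=[
    [50, 0, 0, 0, 0, 0, 0],
    [50, 0, 0, 0, 0, 0, 0],
    [50, 0, 0, 0, 0, 0, 0],
  ],
)

```text
time: 7.02
tcp_pos: [648.0, -220.3, 24.6]
tool_rot: [-0.596, 0.597, 0.38, -0.379]
wrist_force: [-2.1, 1.1, 10.5]
gripper_width: 57.0
```

```bash
python3 look.py w3; python3 go.py 647 -219.5 40 65
```

```text
7.025 [ 648.  -220.3   24.6] [ 0.106  0.849  0.272  1.628 -0.316  0.706  1.665] [-2.1  1.1 10.5] 57.0
[[0.4229, 0.002, -0.9062], [0.9062, -0.0005, 0.4229], [0.0004, -1.0, -0.002]]
7.075 [ 648.  -220.3   24.6] 64.98 [-2.4  0.8  9.2] 57.1
[  0.3 -15.4   1.2] [ 0.1 -0.   0. ]
```

View pics/w3.png

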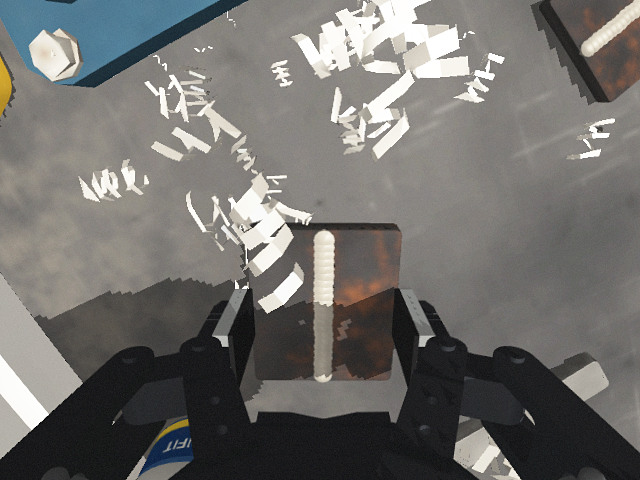

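send_rows(
  motion=[
    [50, 0, -10, 0, 0, 0, 0],
    [50, 0, -30, 0, 0, 0, 0],
    [50, 0, -70, 0, 0, 0, 0],
    [50, 0, -120, 0, 0, 0, 0],
    [50, 0, -165, 0, 0, 0, 0],
    [50, 0, -195, 0, 0, 0, 0],
    [50, 0, -205, 0, 0, 0, 0],
    [50, 0, -205, 0, 0, 0, 0],
  ],
)

```text
time: 8.07
tcp_pos: [647.3, -219.9, 228.2]
tool_rot: [-0.596, 0.597, 0.38, -0.38]
wrist_force: [-0.6, 0.4, -2.3]
gripper_width: 56.9
```

```bash
python3 look.py w4; python3 go.py 560 -190 230 70 475 -130 230 82  453 111 200 97.9
```

```text
8.075 [ 647.3 -219.9  228.2] [ 0.058  0.634  0.36   1.454 -0.237  1.095  1.597] [-0.6  0.4 -2.3] 56.9
[[0.4228, 0.0006, -0.9062], [0.9062, -0.0001, 0.4228], [0.0002, -1.0, -0.0006]]
8.125 [ 647.  -219.6  227. ] 65.0 [ 0.7  0.6 -3.1] 57.1
[-10.   -2.9  91.4] [-0.1 -5.   0. ]
[  8.5  -2.8 193.8] [ -0.1 -17.    0. ]
[217.6  27.4 315.5] [ -0.1 -32.9   0. ]
```

View pics/w4.png

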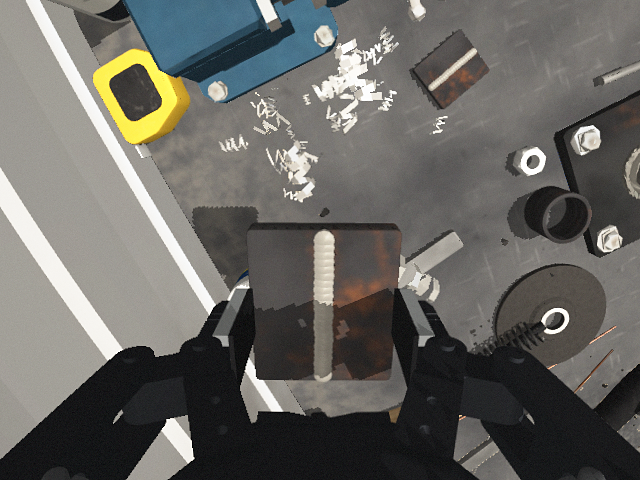

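```bash
python3 - <<'E'
from h import *
import pickle
s,f=pickle.load(open("last.pkl","rb"))
crop(f,225,205,200,190,4,"w4c.png")
E
```

```text
(no output)
```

View pics/w4c.png

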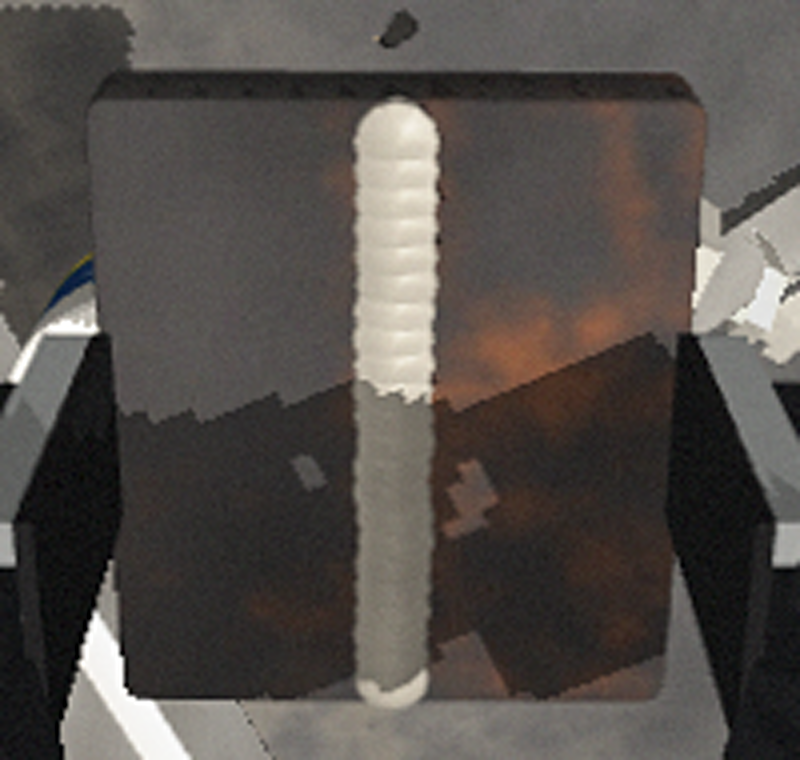

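send_rows(
  motion=[
    [50, -2, 0, 15, 0, 0, 0],
    [50, -5, 0, 45, 0, -2, 0],
    [50, -8, 0, 85, 0, -5, 0],
    [50, -4, 0, 125, 0, -8, 0],
    [50, 2, 0, 160, 0, -11, 0],
    [50, 20, 0, 190, 0, -15, 0],
    [50, 55, 2, 212, 0, -18, 0],
    [50, 95, 8, 235, 0, -21, 0],
    [50, 140, 14, 262, 0, -24, 0],
    [50, 180, 20, 288, 0, -28, 0],
  ],
)

```text
time: 9.38
tcp_pos: [461.5, 66.6, 206.5]
tool_rot: [0.487, -0.486, -0.513, 0.514]
wrist_force: [0.5, 0.7, -1.1]
gripper_width: 57.2
```

```bash
python3 go.py 453 111 200 97.9
```

```text
9.375 [461.5  66.6 206.5] 93.13 [ 0.5  0.7 -1.1] 57.2
[44.7  6.5  6. ] [-0.1 -4.8 -0. ]
```

```bash
python3 - <<'E'
from h import *
import pickle
s,f=pickle.load(open("last.pkl","rb"))
uv=np.array([(88,98),(706,98),(662,700),(126,698)])/4.+[225,205]
# object frame: top-face centre, X tool-x like, Z tool-z like
H=np.array(f["hand_eye"])
obj=np.array([(-30,0,35),(30,0,35),(30,0,-35),(-30,0,-35)],float)
n=None
ok,r,t=cv2.solvePnP(obj,uv,K(f),np.array(f["D"]))
Rm=H[:3,:3]@cv2.Rodrigues(r)[0]; c=H[:3,:3]@t[:,0]+H[:3,3]
print(c, Rot.from_matrix(Rm).as_rotvec(degrees=True))
print(cv2.projectPoints(obj,r,t,K(f),np.array(f["D"]))[0][:,0]-uv)
E
```

```text
[ 1.27528037 16.12230893 -0.3977453 ] [-9.44466008e-01  1.72742270e-01 -2.59554121e-04]
[[-0.04599792 -0.21004121]
 [-0.07123209  0.22852079]
 [ 0.10630843 -0.11508822]
 [ 0.02595914  0.09433511]]
```

send_rows(
  motion=[
    [50, 25, 3, 3, 0, -2, 0],
    [50, 45, 6.5, 6, 0, -5, 0],
    [50, 45, 6.5, 6, 0, -5, 0],
    [50, 45, 6.5, 6, 0, -5, 0],
  ],
)

```text
time: 9.88
tcp_pos: [454.3, 108.4, 201.1]
tool_rot: [0.464, -0.464, -0.533, 0.534]
wrist_force: [0.6, 0.2, -2.5]
gripper_width: 56.8
```

```bash
python3 look.py w5; python3 go.py 453 111 200 97.9
```

```text
9.875 [454.3 108.4 201.1] [-0.466  0.34   0.175  2.043 -0.083  0.766  1.468] [ 0.6  0.2 -2.5] 56.8
[[-0.1374, -0.0004, -0.9905], [0.9905, -0.0008, -0.1374], [-0.0007, -1.0, 0.0005]]
9.925 [454.4 108.3 201.2] 97.87 [ 0.5 -0.3 -2.1] 56.8
[2.9 1.2 1. ] [-0. -0. -0.]
```

View pics/w5.png

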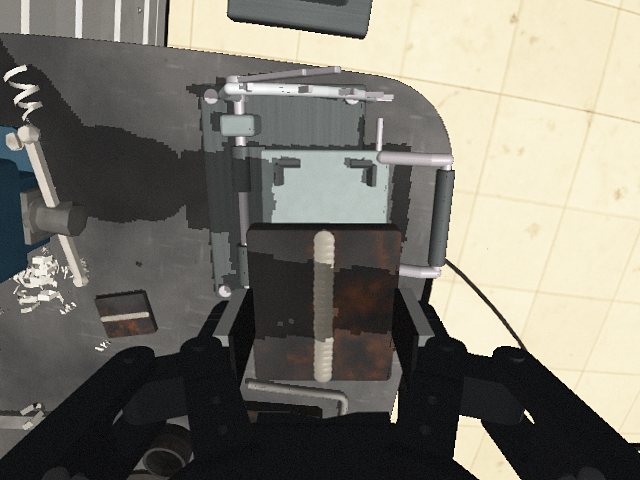

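```bash
python3 - <<'E'
from h import *
import pickle
s,f=pickle.load(open("last.pkl","rb"))
s=observe(); print(s["tcp_pos"])
crop(f,190,60,280,225,2.8,"w5c.png")
s1=s
p=[453.12,111.0,.13765]
def W(p,L):
    c,sn=np.cos(p[2]),np.sin(p[2]); L=np.array(L,float);return np.c_[p[0]+c*L[:,0]-sn*L[:,1],p[1]+sn*L[:,0]+c*L[:,1],34+L[:,2]]
L=[(-50,-50,0),(-50,50,0),(-37,-32,0),(-37,32,0),(-37,-32,10),(-37,32,10),(-38,90,11),(38,90,11)]
print(((proj(f,W(p,L),s)-[190,60])*2.8).round(0))
E
```

```text
[454.3783677  108.30813467 201.21547261]
[[196. 253.]
 [563. 253.]
 [263. 300.]
 [496. 300.]
 [260. 305.]
 [500. 305.]
 [717. 303.]
 [691. 568.]]
```

View pics/w5c.png

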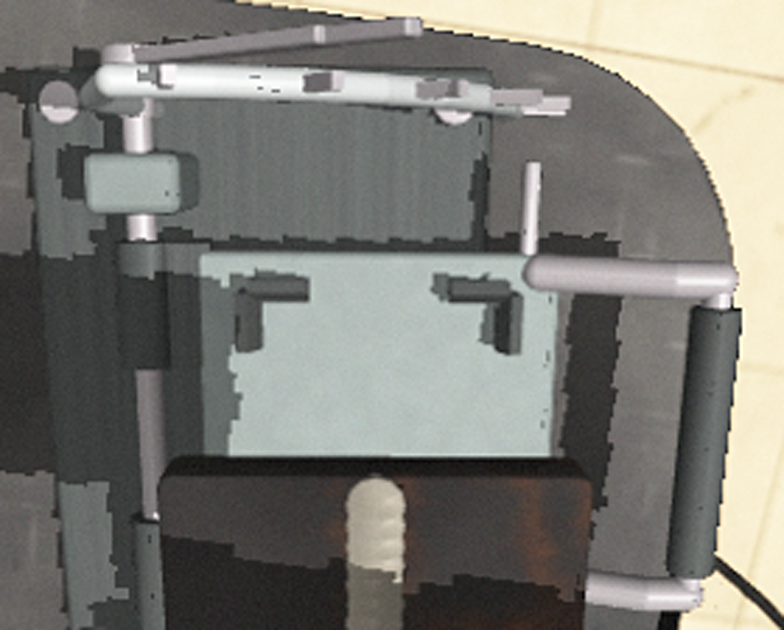

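send_rows(
  motion=[
    [50, 0, 0, 0, 0, 0, 0],
    [50, 0, 0, 0, 0, 0, 0],
    [50, 0, 0, 0, 0, 0, 0],
  ],
)

```text
time: 10.3
tcp_pos: [454.3, 109.3, 201.4]
tool_rot: [-0.464, 0.464, 0.534, -0.533]
wrist_force: [-0.2, 0.1, -1.5]
gripper_width: 57.1
```

```bash
python3 go.py 452.9 109.7 100 97.9
```

```text
10.3 [454.3 109.3 201.4] 97.96 [-0.2  0.1 -1.5] 57.1
[  0.6 101.4   1.3] [ 0.   0.1 -0. ]
```

send_rows(
  motion=[
    [50, 0, 15, 0, 0, 0, 0],
    [50, 0.3, 50, 0.6, 0, 0, 0],
    [50, 0.6, 85, 1.3, 0, 0, 0],
    [50, 0.6, 105, 1.3, 0, 0, 0],
    [50, 0.6, 111, 1.3, 0, 0, 0],
    [50, 0.6, 111, 1.3, 0, 0, 0],
    [50, 0.6, 111, 1.3, 0, 0, 0],
  ],
)

```text
time: 11.18
tcp_pos: [453.4, 110.2, 91.1]
tool_rot: [-0.464, 0.464, 0.534, -0.533]
wrist_force: [-0.2, 0.7, -1.8]
gripper_width: 57.0
```

```bash
python3 look.py w6; python3 go.py 452.9 109.7 60 97.9;  python3 - <<'E'
from h import *
import pickle
s,f=pickle.load(open("last.pkl","rb"))
crop(f,170,70,300,270,2.6,"w6c.png")
p=[453.12,111.0,.13765]
def W(p,L):
    c,sn=np.cos(p[2]),np.sin(p[2]); L=np.array(L,float);return np.c_[p[0]+c*L[:,0]-sn*L[:,1],p[1]+sn*L[:,0]+c*L[:,1],34+L[:,2]]
L=[(-50,-50,0),(-50,50,0),(-37,-32,0),(-37,32,0),(-37,-32,10),(-37,32,10),(-38,90,11),(38,90,11)]
print(((proj(f,W(p,L),s)-[170,70])*2.6).round(0))
E
```

```text
11.175 [453.4 110.2  91.1] [-0.425  0.516  0.123  2.165 -0.135  0.466  1.513] [-0.2  0.7 -1.8] 57.0
[[-0.1389, 0.0014, -0.9903], [0.9903, 0.0005, -0.1389], [0.0003, -1.0, -0.0014]]
11.225 [453.3 110.1  91.1] 97.99 [-0.4 -0.6 -1.5] 57.2
[-0.4 31.1  0.5] [0.1 0.1 0. ]
[[127. 266.]
 [668. 267.]
 [227. 335.]
 [568. 335.]
 [218. 347.]
 [577. 348.]
 [896. 346.]
 [836. 708.]]
```

View pics/w6c.png

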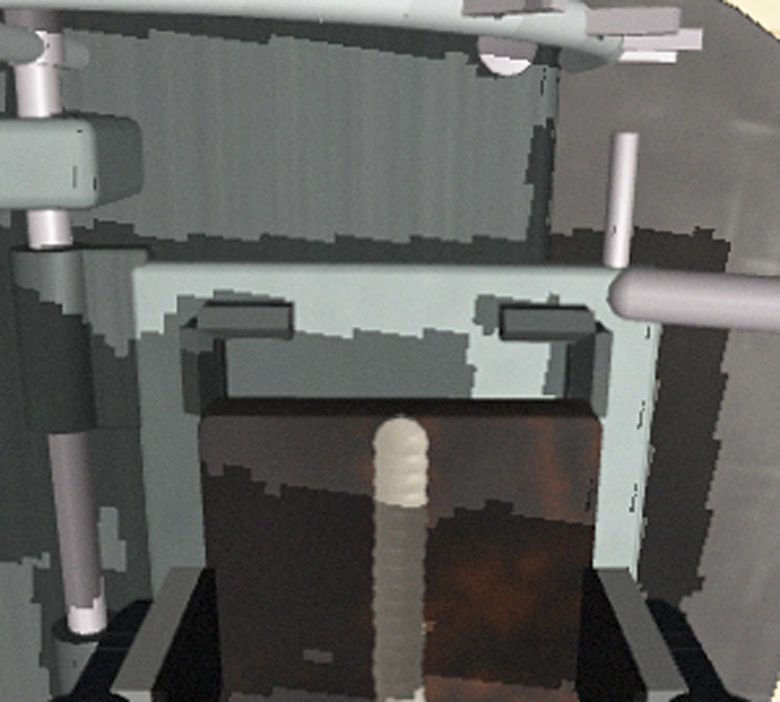

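send_rows(
  motion=[
    [50, -0.6, 6, 0.5, 0, 0, 0],
    [50, -0.6, 14, 0.5, 0, 0, 0],
    [50, -0.6, 20, 0.5, 0, 0, 0],
    [50, -0.6, 25, 0.5, 0, 0, 0],
    [50, -0.6, 29, 0.5, 0, 0, 0],
    [50, -0.6, 30.5, 0.5, 0, 0, 0],
    [50, -0.6, 30.5, 0.5, 0, 0, 0],
  ],
)

```text
time: 12.1
tcp_pos: [452.4, 109.3, 59.7]
tool_rot: [0.464, -0.464, -0.534, 0.534]
wrist_force: [0.0, 0.7, -2.8]
gripper_width: 57.0
```

```bash
python3 look.py w7; python3 go.py 452.9 109.7 60 97.9
```

```text
12.1 [452.4 109.3  59.7] [-0.408  0.574  0.102  2.191 -0.148  0.384  1.525] [ 0.   0.7 -2.8] 57.0
[[-0.139, -0.0001, -0.9903], [0.9903, -0.0, -0.139], [-0.0, -1.0, 0.0001]]
12.15 [452.5 109.3  59.9] 97.99 [ 0.2 -0.7 -2.3] 56.8
[ 0.3 -0.1 -0.5] [ 0.   0.1 -0. ]
```

View pics/w7.png

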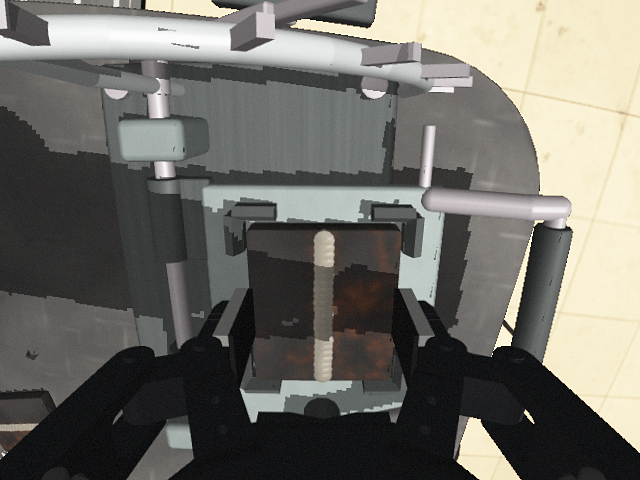

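send_rows(
  motion=[
    [50, 0, 0.7, 0, 0, 0, 0],
    [50, 0, 1.2, 0, 0, 0, 0],
    [62, 0, 1.2, 0, 0, 0, 0],
    [72, 0, 1.2, 0, 0, 0, 0],
    [72, 0, 1.2, 0, 0, 0, 0],
    [72, 0, 0, 0, 0, 0, 0],
    [72, 0, -15, 0, 0, 0, 0],
    [72, 0, -45, 0, 0, 0, 0],
    [72, 0, -70, 0, 0, 0, 0],
    [72, 0, -75, 0, 0, 0, 0],
  ],
)

```text
time: 13.4
tcp_pos: [453.1, 109.5, 136.2]
tool_rot: [-0.463, 0.464, 0.534, -0.533]
wrist_force: [0.9, -0.3, -0.4]
gripper_width: 72.0
```

```bash
python3 look.py w8 lever_pin lever; python3 - <<'E'
from h import *
import pickle
s,f=pickle.load(open("last.pkl","rb"))
crop(f,190,60,290,225,2.7,"w8c.png")
p=[453.12,111.0,.13765]
def W(p,L):
    c,sn=np.cos(p[2]),np.sin(p[2]); L=np.array(L,float);return np.c_[p[0]+c*L[:,0]-sn*L[:,1],p[1]+sn*L[:,0]+c*L[:,1],34+L[:,2]]
print(proj(f,W(p,[(62,0,24),(62,45,40),(48.7,43,40)]),s))
E
```

```text
13.4 [453.1 109.5 136.2] [-0.446  0.437  0.151  2.125 -0.116  0.585  1.498] [ 0.9 -0.3 -0.4] 72.0
[[-0.139, 0.0025, -0.9903], [0.9903, 0.0009, -0.139], [0.0005, -1.0, -0.0026]]
lever_pin 0.82 [358. 338. 102.  49.] 2846 [358.2 335.4] [[514.7 143.2  40. ]]
lever_pin 0.43 [323. 242. 105. 115.] 10851 [322.7 240.2] [[450.7 110.   40. ]]
lever 0.95 [358. 338. 104.  50.] 2922 [358.3 335.1] [[514.5 143.2  40. ]]
lever 0.37 [347. 230. 285. 267.] 27690 [331.6 247.2] [[454.5 116.1  40. ]]
[[323.57328945 346.89401406]
 [399.98525747 362.59233089]
 [398.25089539 343.48701956]]
```

View pics/w8.png

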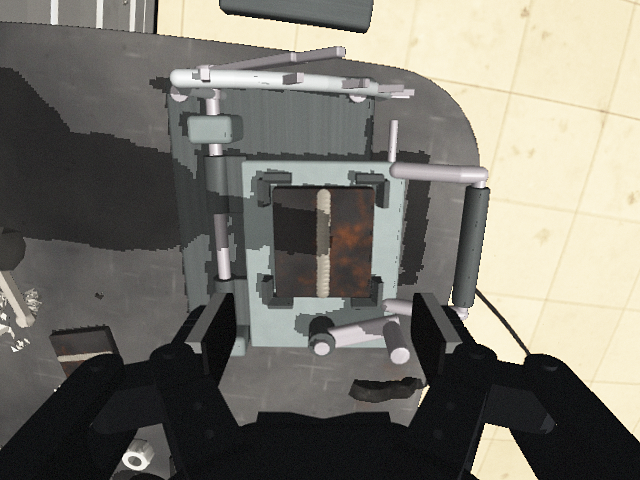

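View pics/w8c.png

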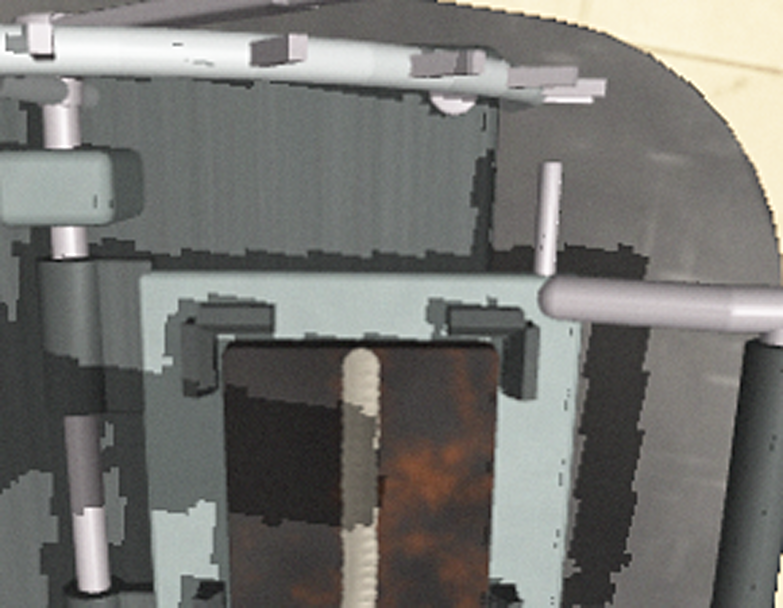

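```bash
python3 - <<'E'
from h import *
import pickle
s,f=pickle.load(open("last.pkl","rb"))
crop(f,290,300,150,90,5,"w8d.png")
p=[453.12,111.0,.13765]
c,sn=np.cos(p[2]),np.sin(p[2])
X=back(f,[(400,355)],82,s)[0]; d=X[:2]-p[:2]; l=np.array([c*d[0]+sn*d[1],-sn*d[0]+c*d[1]]); print(X,l, np.arctan2(62-l[0],l[1]),np.hypot(62-l[0],l[1]))
def W(L): 
    L=np.array(L,float);return np.c_[p[0]+c*L[:,0]-sn*L[:,1],p[1]+sn*L[:,0]+c*L[:,1]]
for q in np.linspace(0.1,1.6,7): print(q,W([(62-45*np.sin(q),45*np.cos(q))]).round(1))
E
python3 go.py 453 111 136 97.9
```

```text
[497.59265448 160.19687771  82.        ] [50.80258119 42.62918621] 0.2568675945730312 44.07527317076054
0.1 [[503.9 163.2]]
0.35 [[493.4 159.3]]
0.6 [[484.3 152.8]]
0.85 [[477.  144.3]]
1.1 [[472.  134.2]]
1.35 [[469.7 123.2]]
1.6 [[470.2 112. ]]
13.55 [452.2 109.4 134.5] 98.0 [-0.3 -0.2  0.2] 72.2
[ 1.5 -1.5 -1. ] [-0.   0.1  0. ]
```

View pics/w8d.png

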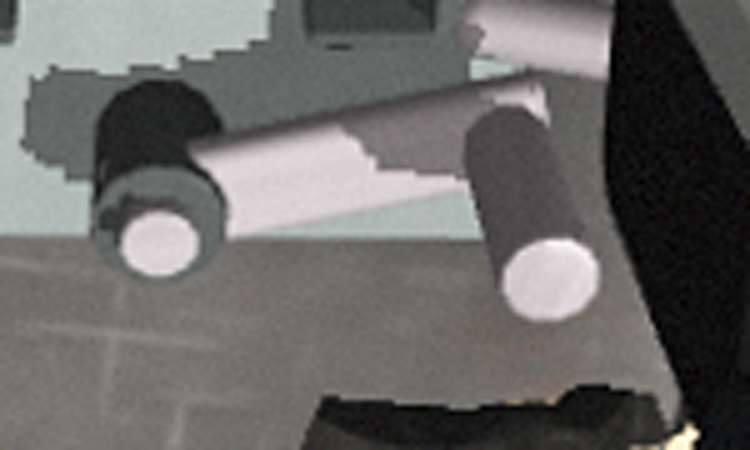

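```bash
python3 go.py 497.6 160.2 134 97.9 497.6 160.2 87 97.9
```

```text
13.55 [452.2 109.4 134.5] 98.0 [-0.3 -0.2  0.2] 72.2
[ 44.    0.5 -52. ] [-0.   0.1  0. ]
[ 44.   47.5 -52. ] [-0.   0.1  0. ]
```

send_rows(
  motion=[
    [60, 8, 0, -10, 0, 0, 0],
    [50, 25, 0, -30, 0, 0, 0],
    [50, 40, 0, -47, 0, 0, 0],
    [50, 44, 0, -52, 0, 0, 0],
    [50, 44, 8, -52, 0, 0, 0],
    [50, 44, 25, -52, 0, 0, 0],
    [50, 44, 40, -52, 0, 0, 0],
    [50, 44, 47.5, -52, 0, 0, 0],
    [50, 44, 47.5, -52, 0, 0, 0],
  ],
  force=25,
)

```text
time: 14.68
tcp_pos: [497.4, 159.8, 86.7]
tool_rot: [0.464, -0.464, -0.533, 0.534]
wrist_force: [-0.7, -0.3, 0.4]
gripper_width: 50.2
```

```bash
python3 look.py w9; python3 go.py 497.6 160.2 87 97.9
```

```text
14.675 [497.4 159.8  86.7] [-0.49   0.578  0.132  2.028 -0.139  0.545  1.451] [-0.7 -0.3  0.4] 50.2
[[-0.1387, -0.0012, -0.9903], [0.9903, -0.0006, -0.1387], [-0.0004, -1.0, 0.0013]]
14.725 [497.7 159.9  87.2] 97.98 [ 0.4 -1.  -0.8] 50.0
[0.3 0.2 0.1] [-0.   0.1 -0. ]
```

View pics/w9.png

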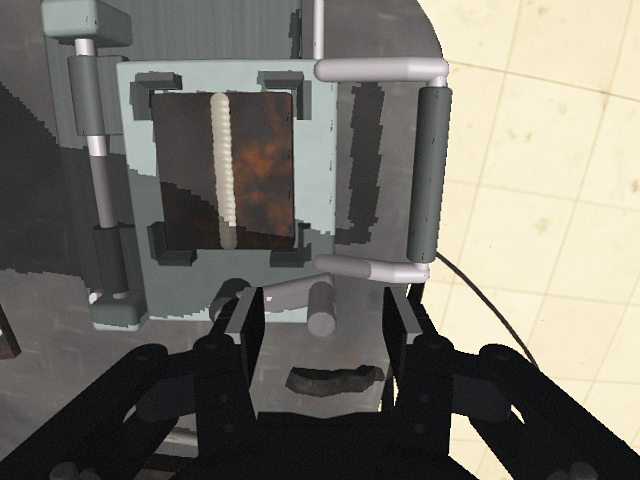

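send_rows(
  motion=[
    [30, 0, 0, 0, 0, 0, 0],
    [15, 0, 0, 0, 0, 0, 0],
    [5, 0, 0, 0, 0, 0, 0],
    [5, 0, 0, 0, 0, 0, 0],
    [5, 0, 0, 0, 0, 0, 0],
  ],
  force=25,
)

```text
time: 15.35
tcp_pos: [498.2, 159.4, 87.6]
tool_rot: [-0.464, 0.465, 0.534, -0.533]
wrist_force: [1.1, -5.1, 4.1]
gripper_width: 10.6
```

```bash
python3 look.py w10; python3 go.py 484.3 152.8 87 97.9  477 144.3 87 97.9 472 134.2 87 97.9 469.7 123.2 87 97.9 470.2 112 87 97.9 470.5 109 87 97.9
python3 - <<'E'
from h import *
import pickle
s,f=pickle.load(open("last.pkl","rb"))
print(back(f,[(321,323)],82,s))
E
```

```text
15.35 [498.2 159.4  87.6] [-0.49   0.577  0.134  2.027 -0.139  0.545  1.451] [ 1.1 -5.1  4.1] 10.6
[[-0.1382, 0.0009, -0.9904], [0.9904, -0.0005, -0.1382], [-0.0006, -1.0, -0.0008]]
15.4 [498.2 159.4  87.6] 97.95 [ 1.3 -5.1  5.5] 10.6
[-4.6  0.6 14.7] [ 0.  0. -0.]
[-12.1   0.6  23.1] [ 0.  0. -0.]
[-21.4   0.6  29.4] [ 0.  0. -0.]
[-31.9   0.6  33.2] [ 0.  0. -0.]
[-43.1   0.6  34.3] [ 0.  0. -0.]
[-46.1   0.6  34.4] [ 0.  0. -0.]
[[498.78770433 159.68921032  82.        ]]
```

View pics/w10.png

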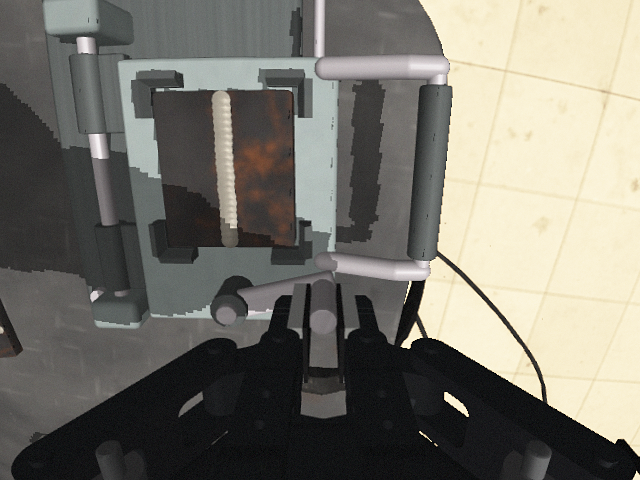

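send_rows(
  motion=[
    [5, 0, -2, 0, 0, 0, 0],
    [5, -2, -2, 7, 0, 0, 0],
    [5, -4.6, -2, 14, 0, 0, 0],
    [5, -8, -2, 19, 0, 0, 0],
    [5, -12, -2, 23, 0, 0, 0],
    [5, -16.5, -2, 26.5, 0, 0, 0],
    [5, -21.5, -2, 29.5, 0, 0, 0],
    [5, -27, -2, 31.7, 0, 0, 0],
    [5, -32, -2, 33.2, 0, 0, 0],
    [5, -37, -2, 34, 0, 0, 0],
  ],
)

```text
time: 16.65
tcp_pos: [464.7, 119.5, 88.4]
tool_rot: [0.465, -0.461, -0.532, 0.536]
wrist_force: [-11.0, 4.5, -1.0]
gripper_width: 10.6
```

```bash
python3 go.py 470.2 112 89 97.9 470.5 109 89 97.9
```

```text
16.65 [464.7 119.5  88.4] 98.14 [-11.    4.5  -1. ] 10.6
[-8.2 -0.7 -4.4] [-0.5  0.2  0.1]
[-11.2  -0.7  -4.2] [-0.5  0.2  0.1]
```

send_rows(
  motion=[
    [5, -2, 0, 0, 0, 0, 0],
    [5, -4, 0, 0, 0, 0, 0],
    [5, -6, 0, 0, 0, 0, 0],
    [5, -6, 0, 0, 0, 0, 0],
  ],
)

```text
time: 17.15
tcp_pos: [465.6, 112.6, 88.4]
tool_rot: [0.466, -0.462, -0.532, 0.536]
wrist_force: [-8.2, 1.8, -2.0]
gripper_width: 10.4
```

```bash
python3 look.py w11; python3 go.py 470.2 112 89 97.9 470.5 109 89 97.9
```

```text
17.15 [465.6 112.6  88.4] [-0.416  0.535  0.12   2.129 -0.132  0.493  1.515] [-8.2  1.8 -2. ] 10.4
[[-0.1401, -0.0085, -0.9901], [0.9901, -0.0011, -0.1401], [0.0001, -1.0, 0.0086]]
17.2 [465.6 112.6  88.4] 98.06 [-9.6  1.6 -1.3] 10.6
[-1.2 -0.7 -4.5] [-0.5  0.2  0. ]
[-4.2 -0.7 -4.4] [-0.5  0.2  0. ]
```

View pics/w11.png

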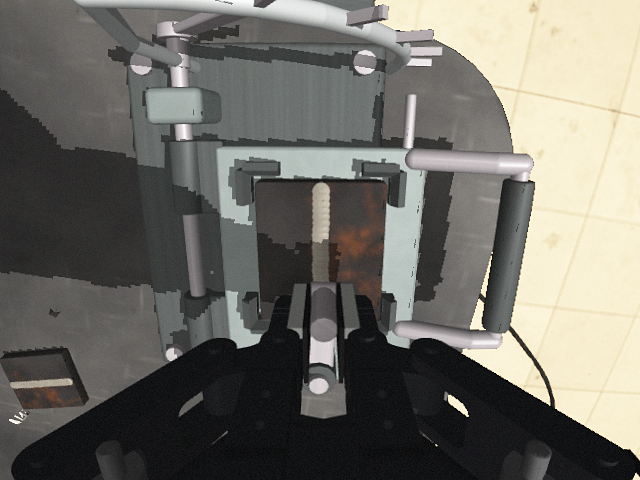

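send_rows(
  motion=[
    [5, -1, 0, 3, 0, 0, 0],
    [5, -2, 0, 4.5, 0, 0, 0],
    [5, -3, 0, 4.5, 0, 0, 0],
    [5, -4, 0, 4.5, 0, 0, 0],
    [5, -4, 0, 4.5, 0, 0, 0],
  ],
)

```text
time: 17.82
tcp_pos: [465.3, 109.5, 89.3]
tool_rot: [0.464, -0.463, -0.534, 0.534]
wrist_force: [-4.1, 8.9, -3.1]
gripper_width: 10.5
```

```bash
python3 look.py w12; python3 go.py 466 112 89 97.9
```

```text
17.825 [465.3 109.5  89.3] [-0.41   0.53   0.118  2.136 -0.132  0.483  1.521] [-4.1  8.9 -3.1] 10.5
[[-0.1404, -0.0017, -0.9901], [0.9901, 0.0013, -0.1404], [0.0015, -1.0, 0.0015]]
17.875 [465.3 109.5  89.3] 98.07 [-4.9  8.4 -4. ] 10.5
[ 2.4  0.3 -1.1] [-0.1  0.2  0.1]
```

View pics/w12.png

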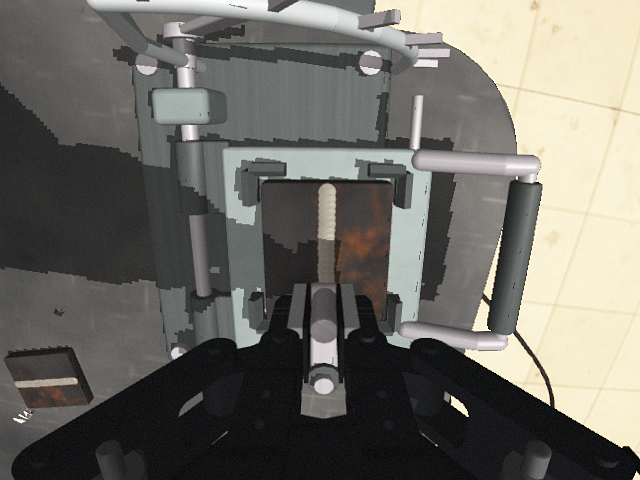

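send_rows(
  motion=[
    [5, -1, 0, 0, 0, 0, 0],
    [5, -2, 0, 0, 0, 0, 0],
    [5, -2, 0, 0, 0, 0, 0],
  ],
)

```text
time: 18.25
tcp_pos: [465.3, 109.0, 89.5]
tool_rot: [-0.464, 0.462, 0.535, -0.534]
wrist_force: [-6.5, 13.9, -0.5]
gripper_width: 10.3
```

```bash
python3 go.py 466 112 89 97.9
```

```text
18.25 [465.3 109.   89.5] 98.16 [-6.5 13.9 -0.5] 10.3
[ 2.9  0.5 -1.1] [-0.1  0.3  0.2]
```

send_rows(
  motion=[
    [20, 0, 0, 0, 0, 0, 0],
    [40, 2, 0, 0, 0, 0, 0],
    [40, 3, 0, 0, 0, 0, 0],
    [40, 3, -10, 0, 0, 0, 0],
    [40, 3, -40, 0, 0, 0, 0],
    [40, 3, -80, 0, 0, 0, 0],
    [40, 3, -100, 0, 0, 0, 0],
    [40, 3, -100, 0, 0, 0, 0],
  ],
)

```text
time: 19.25
tcp_pos: [467.0, 109.2, 191.3]
tool_rot: [-0.463, 0.465, 0.535, -0.532]
wrist_force: [-0.5, -0.4, -0.4]
gripper_width: 40.2
```

```bash
python3 look.py w13 handle lever_pin; python3 - <<'E'
from h import *
import pickle
s,f=pickle.load(open("last.pkl","rb"))
crop(f,190,60,290,225,2.7,"w13c.png")
E
```

```text
19.25 [467.  109.2 191.3] [-0.453  0.368  0.171  2.03  -0.09   0.747  1.482] [-0.5 -0.4 -0.4] 40.2
[[-0.1386, 0.0035, -0.9903], [0.9903, 0.0011, -0.1386], [0.0006, -1.0, -0.0037]]
handle 0.96 [447. 204.  31. 107.] 1967 [447.4 201.5] [[440.  201.2  40. ]]
lever_pin 0.73 [324. 256.  23.  76.] 1455 [325.2 258. ] [[497.8 116.4  40. ]]
```

View pics/w13.png

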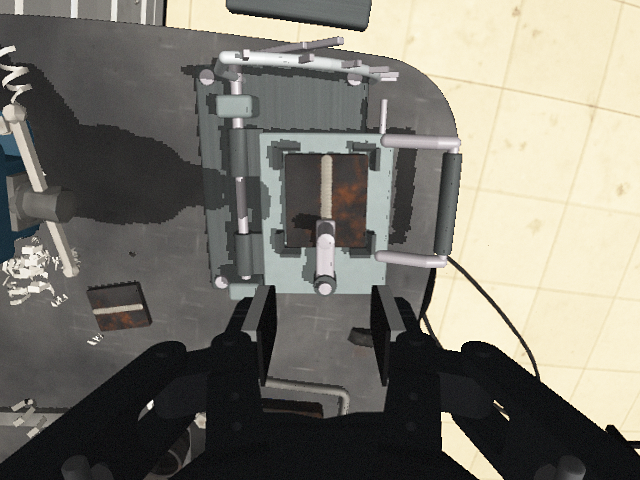

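View pics/w13c.png

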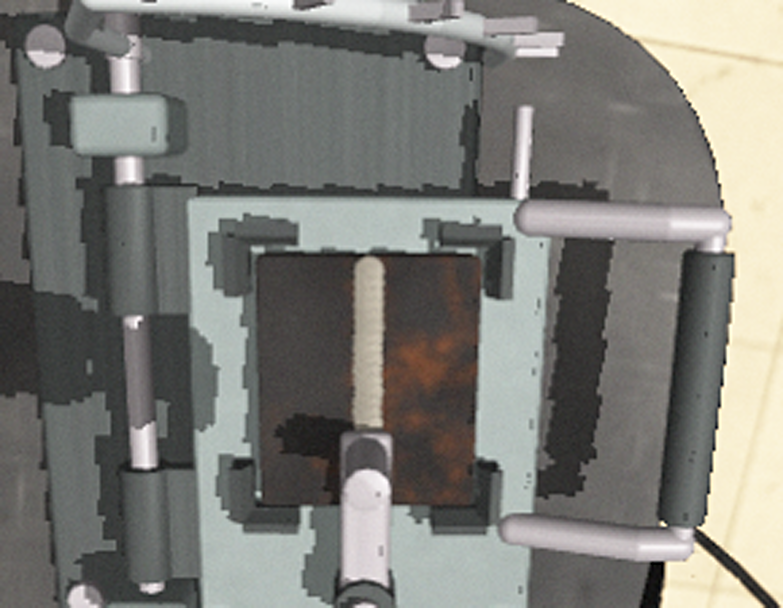

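```bash
python3 - <<'E'
from h import *
import pickle
s,f=pickle.load(open("last.pkl","rb"))
c=np.array([(697.5,385),(712,250),(683,520)])/2.7+[190,60]
print(back(f,c,45,s).round(1))
g=grab_frame("side"); crop(g,380,230,100,140,5.5,"s2.png"); crop(f,210,25,140,60,5,"w13e.png"); pickle.dump(g,open("side.pkl","wb"))
for m in masks_of(g,"pointer")[:2]+masks_of(f,"pointer")[:2]: print(m["conf"],m["box"])
E
python3 go.py 466 112 89 97.9
```

```text
[[439.8 200.2  45. ]
 [403.4 195.6  45. ]
 [479.  205.6  45. ]]
0.58 [444.6, 299.4, 18.5, 12.1]
0.4 [378.2, 355.7, 58.3, 18.6]
0.84 [300.5, 46.7, 89.8, 16.9]
0.74 [324.5, 256.6, 21.7, 77.9]
19.55 [465.7 109.1 188.6] 97.99 [-0.3 -0.4  0.2] 39.9
[ 2.9 99.6 -0.9] [-0.1  0.1 -0. ]
```

View pics/s2.png

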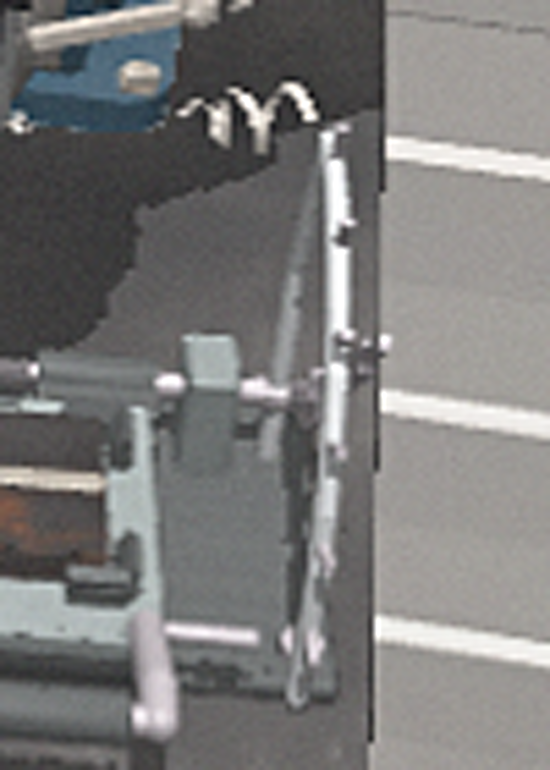

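View pics/w13e.png

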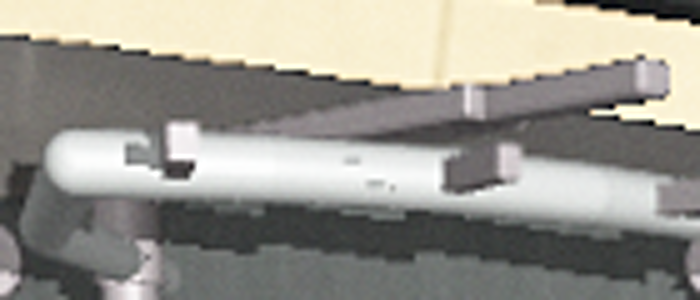

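```bash
python3 - <<'E'
from h import *
import pickle
s,f=pickle.load(open("last.pkl","rb")); g=pickle.load(open("side.pkl","rb"))
p=[453.12,111.0,.13765]; c,sn=np.cos(p[2]),np.sin(p[2]); A=np.array([[c,sn,0],[-sn,c,0],[0,0,1]])
def ray(fr,uv,s=None):
    a=back(fr,[uv],0,s)[0]; b=back(fr,[uv],100,s)[0]; return [A@(x-[p[0],p[1],30])+[0,65,0] for x in(a,b)]
for nm,fr,uv,ss in(("w",f,(340,40.6),s),("s",g,(450.2,292.5),None)):
    a,b=ray(fr,uv,ss); d=b-a
    for X in(-112,-108,-104,-100,-96):
        q=a+d*(X-a[0])/d[0]; print(nm,X,q.round(1),"r",np.hypot(q[1],q[2]).round(1),"ang",np.arctan2(q[2],q[1]).round(3))
a,b=ray(f,(340,40.6),s);a2,b2=ray(g,(450.2,292.5))
d1,d2=b-a,b2-a2; M=np.c_[d1,-d2]; t=np.linalg.lstsq(M,a2-a,rcond=None)[0]; q=(a+d1*t[0]);q2=(a2+d2*t[1]);print(q,q2,np.arctan2(q[2],q[1]),np.arctan2(q2[2],q2[1]))
E
```

```text
w -112 [-112.    73.8    5.8] r 74.0 ang 0.078
w -108 [-108.    72.8   28.6] r 78.3 ang 0.375
w -104 [-104.    71.9   51.5] r 88.4 ang 0.622
w -100 [-100.    70.9   74.4] r 102.8 ang 0.809
w -96 [-96.   69.9  97.3] r 119.8 ang 0.947
s -112 [-112.    25.2   39.2] r 46.6 ang 1.0
s -108 [-108.    42.    51.3] r 66.4 ang 0.885
s -104 [-104.    58.9   63.4] r 86.5 ang 0.823
s -100 [-100.    75.7   75.5] r 106.9 ang 0.784
s -96 [-96.   92.5  87.6] r 127.4 ang 0.758
[-100.40639888   71.00324079   72.06866345] [-101.09668698   71.07834503   72.1925545 ] 0.7928447894140245 0.7931749485979469
```

```bash
python3 go.py 440.3 200.2 120 97.9 440.3 200.2 48 97.9
```

```text
19.55 [465.7 109.1 188.6] 97.99 [-0.3 -0.4  0.2] 39.9
[93.8 68.6 12.3] [-0.1  0.1 -0. ]
[ 93.8 140.6  12.2] [-0.1  0.1 -0. ]
```

send_rows(
  motion=[
    [34, 15, 0, 2, 0, 0, 0],
    [34, 45, 10, 6, 0, 0, 0],
    [34, 75, 35, 10, 0, 0, 0],
    [34, 90, 60, 12, 0, 0, 0],
    [34, 93.8, 75, 12, 0, 0, 0],
    [34, 93.8, 75, 12, 0, 0, 0],
    [34, 93.8, 75, 12, 0, 0, 0],
  ],
)

```text
time: 20.42
tcp_pos: [441.2, 200.7, 114.6]
tool_rot: [-0.464, 0.464, 0.534, -0.534]
wrist_force: [-0.5, -0.5, 0.0]
gripper_width: 34.5
```

```bash
python3 look.py w14 handle; python3 go.py  440.3 200.2 48 97.9
```

```text
20.425 [441.2 200.7 114.6] [-0.616  0.493  0.133  2.099 -0.119  0.556  1.312] [-0.5 -0.5  0. ] 34.5
[[-0.139, 0.0001, -0.9903], [0.9903, 0.0, -0.139], [0.0, -1.0, -0.0001]]
handle 0.88 [321. 259.  28. 138.] 3364 [319.3 256.7] [[441.3 199.5  40. ]]
20.525 [441.5 200.5 115. ] 97.96 [0.  0.  0.9] 34.1
[-0.1 67.   1.3] [0.1 0.1 0. ]
```

View pics/w14.png

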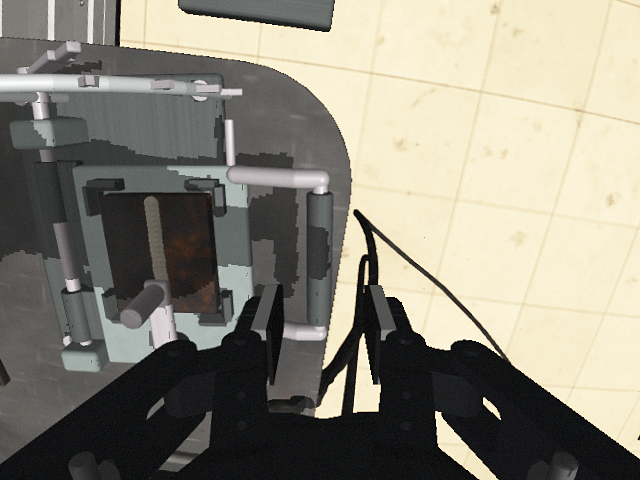

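send_rows(
  motion=[
    [34, 0, 15, 0, 0, 0, 0],
    [34, 0, 40, 0.5, 0, 0, 0],
    [34, 0, 58, 1, 0, 0, 0],
    [34, 0, 66, 1, 0, 0, 0],
    [34, 0, 66, 1, 0, 0, 0],
    [5, 0, 66, 1, 0, 0, 0],
    [5, 0, 66, 1, 0, 0, 0],
    [5, 0, 66, 1, 0, 0, 0],
    [5, 0, 66, 1, 0, 0, 0],
  ],
  force=40,
)

```text
time: 21.65
tcp_pos: [440.8, 198.5, 49.0]
tool_rot: [0.464, -0.465, -0.533, 0.533]
wrist_force: [1.7, -7.2, 1.7]
gripper_width: 12.5
```

```bash
python3 look.py w15; python3 - <<'E'
import numpy as np,math
from h import *
s=observe();R=rotq(s["tool_rot"])
c,sn=math.cos(.13765),math.sin(.13765)
p0=np.array([155*1.,15.])
for th in np.linspace(0,0.85,18):
    y=155*math.cos(th)-15*math.sin(th)-155; z=155*math.sin(th)+15*math.cos(th)-15
    d=np.array([-sn*y,c*y,z]); print(round(th,2),R.inv().apply(d).round(1))
E
```

```text
21.65 [440.8 198.5  49. ] [-0.587  0.608  0.097  2.153 -0.143  0.386  1.334] [ 1.7 -7.2  1.7] 12.5
[[-0.1368, 0.0011, -0.9906], [0.9906, -0.0014, -0.1368], [-0.0016, -1.0, -0.0009]]
0.0 [0. 0. 0.]
0.05 [-1.  -7.7 -0. ]
0.1 [ -2.3 -15.4  -0. ]
0.15 [ -4. -23.  -0.]
0.2 [ -6.1 -30.5  -0. ]
0.25 [ -8.6 -37.9  -0. ]
0.3 [-11.4 -45.1  -0. ]
0.35 [-14.6 -52.2  -0.1]
0.4 [-18.2 -59.1  -0.1]
0.45 [-22.1 -65.9  -0.1]
0.5 [-26.3 -72.4  -0.1]
0.55 [-30.8 -78.8  -0.1]
0.6 [-35.7 -84.8  -0.1]
0.65 [-40.8 -90.7  -0.1]
0.7 [-46.3 -96.3  -0.1]
0.75 [-5.200e+01 -1.015e+02 -1.000e-01]
0.8 [-5.790e+01 -1.065e+02 -1.000e-01]
0.85 [-6.410e+01 -1.112e+02 -1.000e-01]
```

View pics/w15.png

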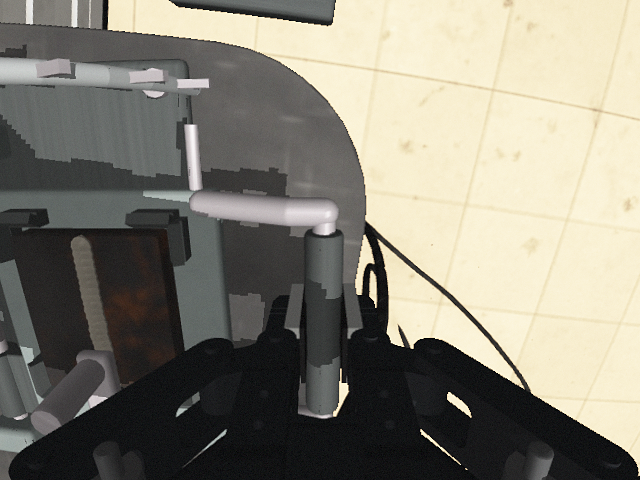

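send_rows(
  motion=[
    [5, -0.5, -4, 0, 0, 0, 0],
    [5, -1.5, -11, 0, 0, 0, 0],
    [5, -3, -19, 0, 0, 0, 0],
    [5, -5.4, -28, 0, 0, 0, 0],
    [5, -8.6, -37.9, 0, 0, 0, 0],
    [5, -11.4, -45.1, 0, 0, 0, 0],
    [5, -14.6, -52.2, 0, 0, 0, 0],
    [5, -18.2, -59.1, 0, 0, 0, 0],
    [5, -22.1, -65.9, 0, 0, 0, 0],
    [5, -26.3, -72.4, 0, 0, 0, 0],
  ],
)

```text
time: 22.95
tcp_pos: [444.1, 172.8, 121.2]
tool_rot: [0.464, -0.465, -0.533, 0.533]
wrist_force: [3.0, -4.5, -8.2]
gripper_width: 12.6
```

send_rows(
  motion=[
    [5, -4.5, -6.4, 0, 0, 0, 0],
    [5, -9.4, -12.4, 0, 0, 0, 0],
    [5, -14.5, -18.3, 0, 0, 0, 0],
    [5, -20, -23.9, 0, 0, 0, 0],
    [5, -20, -23.9, 0, 0, 0, 0],
    [5, -20, -23.9, 0, 0, 0, 0],
  ],
)

```text
time: 23.7
tcp_pos: [446.6, 153.5, 144.6]
tool_rot: [0.464, -0.464, -0.533, 0.534]
wrist_force: [3.9, -4.6, -8.8]
gripper_width: 12.6
```

```bash
python3 look.py w16; python3 - <<'E'
from h import *
import pickle
g=grab_frame("side"); pickle.dump(g,open("side2.pkl","wb")); crop(g,300,200,180,180,4.2,"s3.png")
E
```

```text
23.7 [446.6 153.5 144.6] [-0.532  0.43   0.141  2.098 -0.099  0.62   1.386] [ 3.9 -4.6 -8.8] 12.6
[[-0.1381, 0.0001, -0.9904], [0.9904, -0.0008, -0.1381], [-0.0008, -1.0, 0.0]]
```

View pics/w16.png

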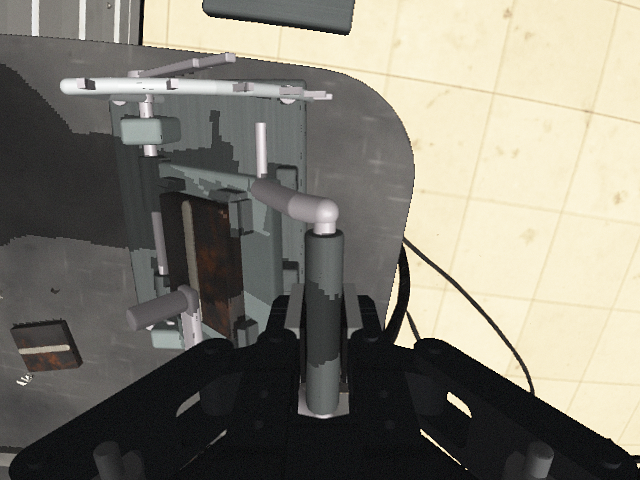

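View pics/s3.png

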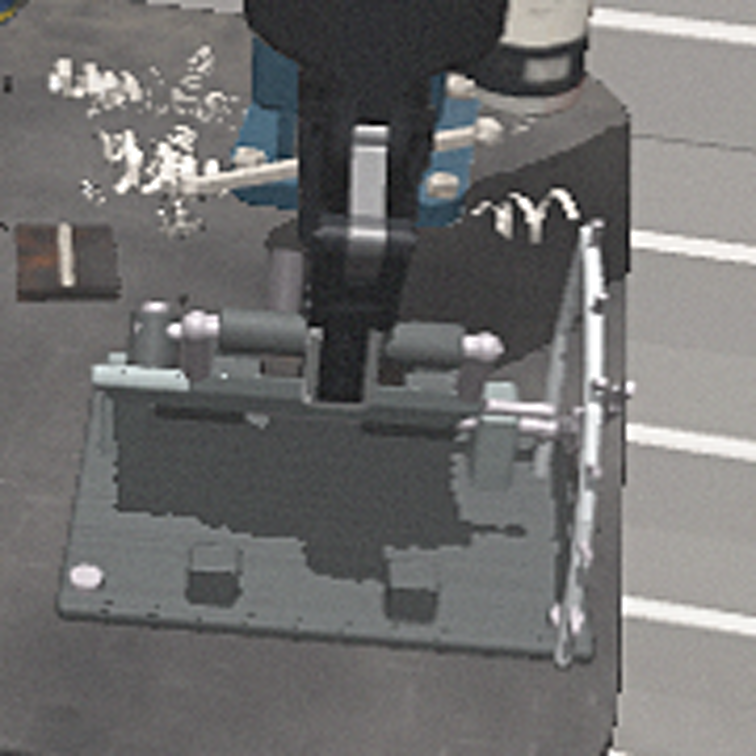

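```bash
cat > tri.py <<'E'
from h import *
import pickle
p=[453.12,111.0,.13765]; c,sn=np.cos(p[2]),np.sin(p[2]); A=np.array([[c,sn,0],[-sn,c,0],[0,0,1]])
def ray(fr,uv,s=None):
    a=back(fr,[uv],0,s)[0]; b=back(fr,[uv],100,s)[0]; return [A@(x-[p[0],p[1],30])+[0,65,0] for x in(a,b)]
def tri(f,uv,s,g,uv2):
    a,b=ray(f,uv,s);a2,b2=ray(g,uv2)
    d1,d2=b-a,b2-a2; t=np.linalg.lstsq(np.c_[d1,-d2],a2-a,rcond=None)[0]; q=(a+d1*t[0]);q2=(a2+d2*t[1]); m=(q+q2)/2
    return q.round(1),q2.round(1),"ang",np.arctan2(m[2],m[1]).round(3),"r",np.hypot(m[1],m[2]).round(1)
E
python3 - <<'E'
from tri import *
s,f=pickle.load(open("last.pkl","rb")); g=pickle.load(open("side2.pkl","rb"))
crop(f,110,40,240,160,3.3,"w16c.png"); crop(g,400,270,70,70,10,"s3c.png")
E
```

View pics/w16c.png

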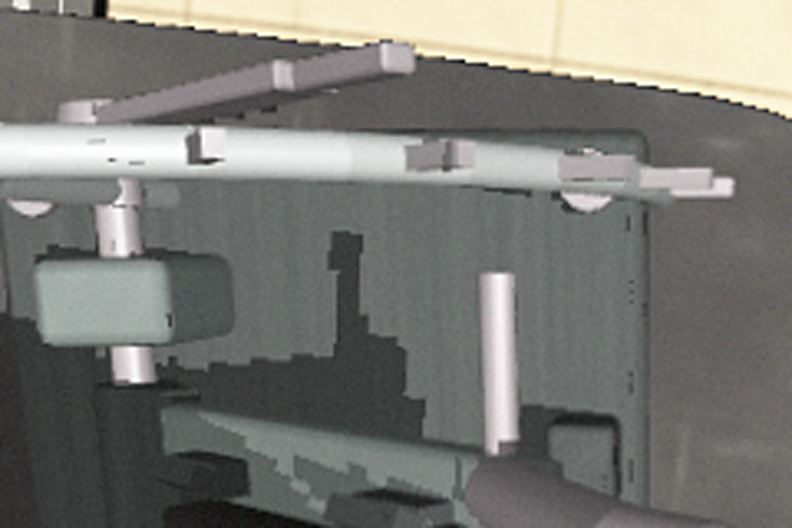

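View pics/s3c.png

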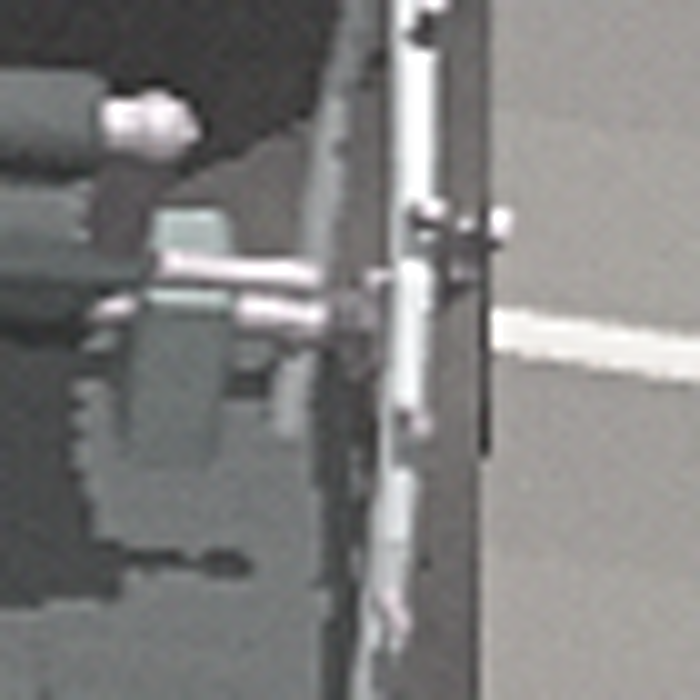

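```bash
python3 - <<'E'
from tri import *
s,f=pickle.load(open("last.pkl","rb")); g=pickle.load(open("side2.pkl","rb"))
print("pin",tri(f,(260,122.7),s,g,(432,296.8)))
print("ptr",tri(f,(231.2,57.3),s,g,(450,292)))
# project model: pin tip for various angles & pointer tip in both
def Wd(l): return A.T@(np.array(l)-[0,65,0])+[p[0],p[1],30]
for th in(.65,.7,.75,.8):
    P=Wd([-82,106*np.cos(th),106*np.sin(th)]); Q=Wd([-101,100*np.cos(th),100*np.sin(th)]); B=Wd([-101,10*np.cos(th),10*np.sin(th)])
    print(th,((proj(f,[P,Q,B],s)-[110,40])*3.3).round(0).tolist(),((proj(g,[P,Q,B])-[400,270])*10).round(0).tolist())
# handle-based
t=np.array(s["tcp_pos"])-[0,0,3]; h=A@(t-[p[0],p[1],30])+[0,65,0]; print(h,np.arctan2(h[2],h[1])-np.arctan2(15,155),np.hypot(h[1],h[2]),np.hypot(155,15))
E
```

```text
pin (array([-74.2,  81.9,  70.7]), array([-74.8,  82. ,  70.6]), 'ang', np.float64(0.711), 'r', np.float64(108.2))
ptr (array([-100.3,   71.6,   73.4]), array([-100.6,   71.6,   73.4]), 'ang', np.float64(0.798), 'r', np.float64(102.5))
0.65 [[519.0, 211.0], [483.0, 65.0], [137.0, 117.0]] [[367.0, 319.0], [496.0, 328.0], [386.0, 324.0]]
0.7 [[489.0, 211.0], [453.0, 61.0], [134.0, 117.0]] [[369.0, 281.0], [498.0, 293.0], [386.0, 321.0]]
0.75 [[457.0, 210.0], [422.0, 57.0], [131.0, 117.0]] [[370.0, 243.0], [499.0, 257.0], [386.0, 318.0]]
0.8 [[421.0, 210.0], [388.0, 53.0], [129.0, 117.0]] [[371.0, 205.0], [500.0, 222.0], [386.0, 315.0]]
[ -0.6278029  108.03495681 111.64655617] 0.7053630679095524 155.35927843955207 155.72411502397438
```

send_rows(
  motion=[
    [5, -2, -1.9, 0, 0, 0, 0],
    [5, -5, -4.6, 0, 0, 0, 0],
    [5, -8, -7.2, 0, 0, 0, 0],
    [5, -10, -8.9, 0, 0, 0, 0],
    [5, -10, -8.9, 0, 0, 0, 0],
    [5, -10, -8.9, 0, 0, 0, 0],
  ],
)

```text
time: 24.55
tcp_pos: [447.8, 144.0, 153.5]
tool_rot: [0.464, -0.464, -0.533, 0.534]
wrist_force: [2.1, -4.9, -9.8]
gripper_width: 12.4
```

```bash
python3 look.py w17; python3 - <<'E'
from tri import *
s,f=pickle.load(open("last.pkl","rb"));g=grab_frame("side"); pickle.dump(g,open("side2.pkl","wb"))
crop(f,110,40,200,150,4,"w17c.png"); crop(g,400,260,70,70,10,"s4c.png")
t=np.array(s["tcp_pos"])-[0,0,3]; h=A@(t-[p[0],p[1],30])+[0,65,0]; print(h,np.arctan2(h[2],h[1])-np.arctan2(15,155),np.hypot(h[1],h[2]),np.hypot(155,15))
E
```

```text
24.55 [447.8 144.  153.5] [-0.515  0.414  0.143  2.093 -0.096  0.641  1.403] [ 2.1 -4.9 -9.8] 12.4
[[-0.1386, -0.0002, -0.9904], [0.9904, -0.0005, -0.1386], [-0.0005, -1.0, 0.0003]]
[ -0.70205206  98.4419369  120.46092763] 0.789175136997143 155.56879516154163 155.72411502397438
```

View pics/w17c.png

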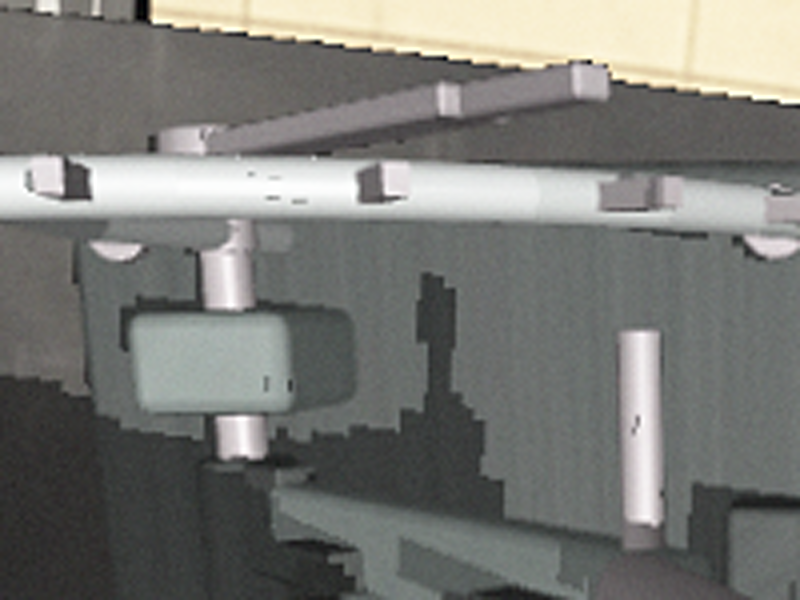

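View pics/s4c.png

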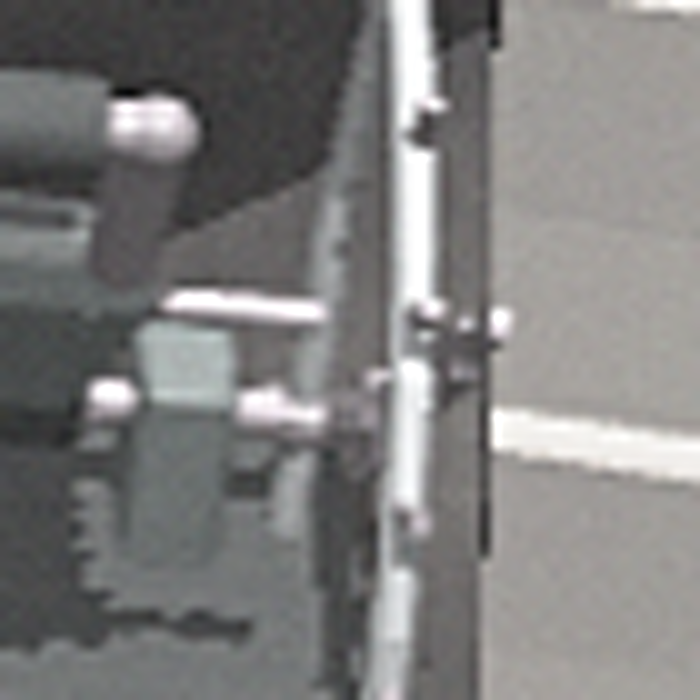

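```bash
python3 - <<'E'
from tri import *
s,f=pickle.load(open("last.pkl","rb")); g=pickle.load(open("side2.pkl","rb"))
print("pin",tri(f,(269.8,123.2),s,g,(432.3,290.9)))
print("ptr",tri(f,(257.5,60),s,g,(450.2,292.3)))
def Wd(l): return A.T@(np.array(l)-[0,65,0])+[p[0],p[1],30]
for th in(.76,.78,.8,.82):
    P=Wd([-74.5,106*np.cos(th),106*np.sin(th)]); P0=Wd([-52,106*np.cos(th),106*np.sin(th)]);Q=Wd([-100.5,100*np.cos(th),100*np.sin(th)]); 
    print(th,((proj(f,[P,P0,Q],s)-[110,40])*4).round(0).tolist(),((proj(g,[P,P0,Q])-[400,260])*10).round(0).tolist())
E
```

```text
pin (array([-73.9,  76.1,  76.7]), array([-75. ,  76.3,  76.6]), 'ang', np.float64(0.788), 'r', np.float64(108.1))
ptr (array([-100.5,   71.1,   72.5]), array([-101. ,   71.1,   72.6]), 'ang', np.float64(0.796), 'r', np.float64(101.6))
0.76 [[650.0, 327.0], [657.0, 528.0], [609.0, 84.0]] [[316.0, 332.0], [154.0, 320.0], [495.0, 350.0]]
0.78 [[635.0, 327.0], [642.0, 530.0], [594.0, 83.0]] [[317.0, 317.0], [155.0, 305.0], [496.0, 335.0]]
0.8 [[620.0, 328.0], [627.0, 532.0], [578.0, 81.0]] [[317.0, 302.0], [155.0, 290.0], [496.0, 321.0]]
0.82 [[603.0, 328.0], [612.0, 534.0], [563.0, 79.0]] [[317.0, 287.0], [156.0, 276.0], [496.0, 307.0]]
```

send_rows(
  motion=[
    [5, -0.4, -0.4, 0, 0, 0, 0],
    [5, -0.9, -0.8, 0, 0, 0, 0],
    [5, -0.9, -0.8, 0, 0, 0, 0],
    [5, -0.9, -0.8, 0, 0, 0, 0],
    [5, -0.9, -0.8, 0, 0, 0, 0],
  ],
)

```text
time: 25.28
tcp_pos: [447.9, 143.1, 154.2]
tool_rot: [0.464, -0.464, -0.533, 0.534]
wrist_force: [2.9, -4.2, -9.5]
gripper_width: 12.7
```

```bash
python3 look.py w18; python3 - <<'E'
from tri import *
s,f=pickle.load(open("last.pkl","rb"));g=grab_frame("side"); pickle.dump(g,open("side2.pkl","wb"))
crop(f,110,40,200,150,4,"w18c.png"); crop(g,400,260,70,70,10,"s5c.png"); tt=grab_frame("top"); cv2.imwrite("pics/top5.png",tt["pixels"][:,:,::-1])
t=np.array(s["tcp_pos"])-[0,0,3]; h=A@(t-[p[0],p[1],30])+[0,65,0]; print(h,np.arctan2(h[2],h[1])-np.arctan2(15,155))
E
```

```text
25.275 [447.9 143.1 154.2] [-0.513  0.413  0.144  2.092 -0.095  0.643  1.405] [ 2.9 -4.2 -9.5] 12.7
[[-0.1385, -0.0004, -0.9904], [0.9904, -0.0006, -0.1385], [-0.0006, -1.0, 0.0004]]
[ -0.72694363  97.54196419 121.18301316] 0.7965921399374708
```

View pics/w18.png

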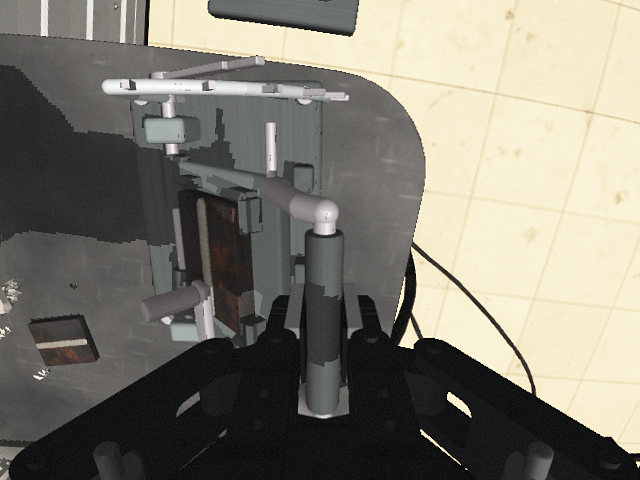

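View pics/w18c.png

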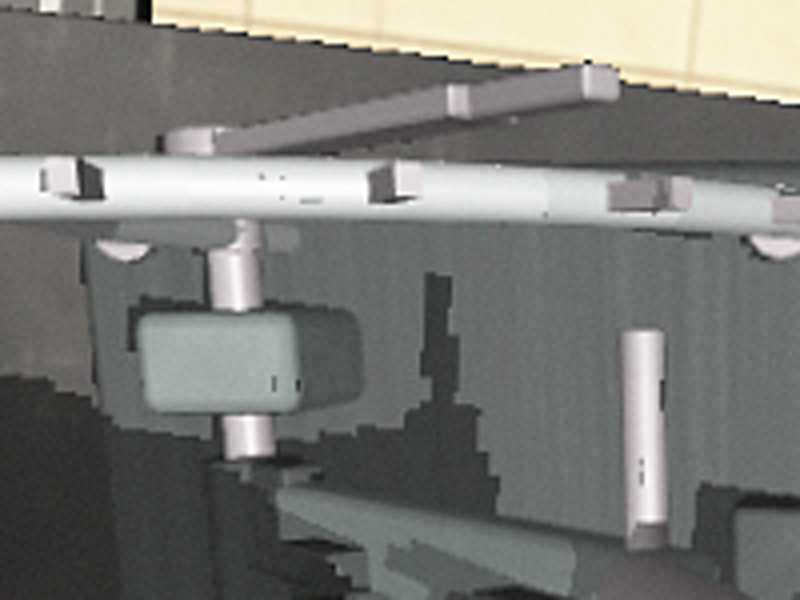

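View pics/s5c.png

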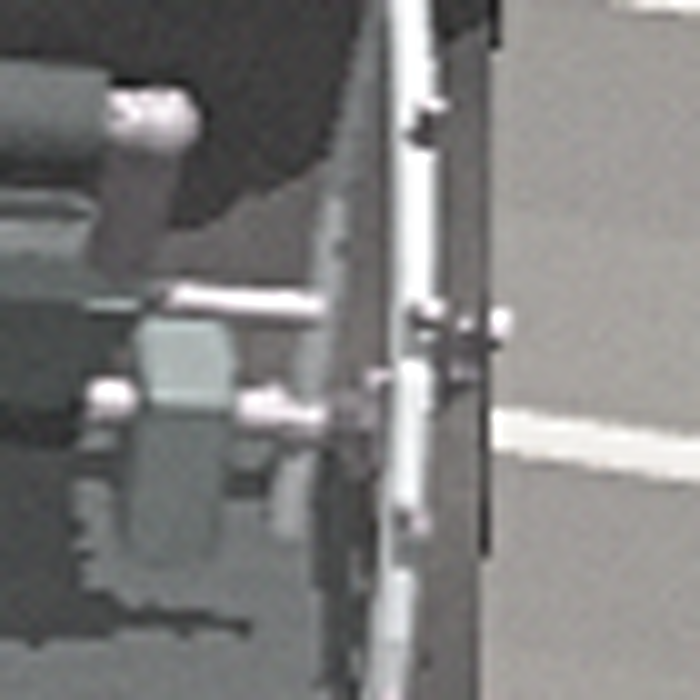

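```bash
python3 -c "
from station import *
print(job_done()); s=observe(); print(s['time'],s['tcp_pos'],s['gripper_width'])"
```

```text
the job is handed in; nothing more can be done
None
the job is handed in; nothing more can be done
```

The job is done and handed in at about 25.4 s of the 59 s, with the arm still holding the leaf by its handle.

- **Coupon:** I picked the larger one, measured at 60 x 71 mm; the other is about 46 x 53 mm. It lies flat between the corner stops in the wrist picture.
- **Lever:** I swung it to its end stop. The force at the pin rose from 9 to 14 N with almost no further movement, and the picture shows the arm lying straight over the coupon.
- **Leaf:** I raised it to about 0.797 rad by the handle's position. In the last wrist and side pictures the index pin lines up with the pointer's middle line to within about 0.005 rad. The pointer measured 0.793 to 0.798 rad before and during the lift, so it did not shift.

**Small disagreements:**
- The lever's pivot looked about 4 mm nearer the robot than my model of the fixture, which caused up to about 11 N of side force during the swing.
- The triangulated distances of the pin and pointer from the hinge were 1 to 2 mm too long, but the same for both.
- The gripper reading was 1.5 to 3 mm under the true sizes.

I took a last top-camera picture but did not look at it, so that the bystanders stayed put is not checked there. The arm never went near them apart from the flat bar, which lay beside the coupon.

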